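# Pack channel brackets into the spring-out tray

### The arm

A 6-joint arm with a two-finger parallel gripper is mounted at the origin on a cart in front of the work surface, level with it; the furniture and walls round the work are solid. World frame = base frame: x ahead of the robot, y to its left, z up, the work surface at z = 0. Lengths are in m, angles in rad, forces in N, time in s.
With the tool pointing down it reaches from about 0.35 to 0.975 m from the base axis. Payload 4.9 kg.
Tool frame: the origin (TCP) lies midway between the tips of the shut fingers; the grasp point (between the pads) lies 19 mm behind it (manip.grip_point_offset is the distance from the TCP to the grasp point, in m); z points along the fingers, y is the direction in which the jaws open and shut (so a half turn about z gives the same grasp; the last joint's range is limited). The gripper opens to 85 mm and grips with 20 to 120 N. Pads are 22 mm wide; open, the fingers measure 114 mm over their backs; the gripper's body (76 mm by 85 mm) begins 54 mm behind the grasp point. The pads swing forward as they close: fully open they stand 13 mm farther back than shut.
Start: joints at [-1.428, 0.053, 1.613, -0, 1.476, -0.119], TCP at [0.162, -0.604, 0.231] pointing down, gripper open.
Joint ranges: [-3.01, 3.01], [-1.01, 2.22], [0.06, 2.58], [-1.02, 4.17], [0.09, 2.62], [-3.14, 3.14]. Speed limits (rad/s): [2.57, 2.57, 3.14, 3.14, 3.14, 3.14].

### API

Orientations are given as a unit quaternion [w, x, y, z].
In Python, from plant import manip gives the robot as it stands. The module is installed in compiled form; this text tells all that it offers.
- The arm moves only by the tool send_rows, never from a script. Its argument "steps" is a list of rows, each a list of 6 numbers: the shift along the tool's x, y, z in m, then the turn, a rotation vector about the tool's x, y, z in degrees. In form: [[dx, dy, dz, wx, wy, wz], ...]. A call has 1 to 8 rows; each row shifts and turns the commanded pose from where the row before left it, along the tool's axes as they then stand; what a row does not reach is not made up. A row lasts 1/8 s, in which the tool goes at most 62.5 mm and 10.7 degrees, less where a joint would pass 70% of its speed; a pose out of reach is approached as far as the arm can. A call is refused whole if a number of a shift passes 0.0625 or a number of a turn 10.7, either way. A call with a gripper value outside its range is refused whole. "grip" is the opening, from 0 (shut) to 1 (fully open), set as the call begins (left out, the last holds). The fingers move at their own pace and stop on an object; the grip force is fixed at half the most. Time passes only in rows, so rows that do not move let the fingers close. It gives the time, the measured TCP pose, the force and the opening at its end, in the units of the state.
- manip.state(): the state, without advancing time (a new reading comes with each control period).
- manip.grab_frame(name): name is "side" or "top"; returns the picture (480x640x3 uint8, blue, green, red); there is no depth.
- manip.get_calibration(name): a dict with "K" (3x3 intrinsics, pixels), "R" (3x3) and "t" (3): a world point X has camera coordinates R X + t. Camera axes: x right, y down, z forward; pixel columns grow to the right and rows downward; lengths in m; the calibration is good to about 2 mm. A picture is of the moment at which its call begins. get_calibration takes no time and is no camera call.
- manip.job_done(): hands the job in, once; it reports no verdict.
The state is a dict: "time": time; "joint_pos": joint angles; "joint_vel": joint speeds; "joint_efforts": joint torques, N m; "tool_pos": TCP position; "tool_rot": TCP orientation; "contact_force": force on the tool from outside, world axes, zero at the start; "ft_torque": the same for the moment, N m; "gripper_width": opening from 0.0 (shut) to 1.0 (fully open).
Only numpy, scipy, OpenCV 4.12 (cv2) and the standard library are available. Lean on these libraries where they do the work, as an engineer would, in place of code of your own. Each camera call takes 0.05 s, during which the arm holds its last target.

### The job

Press the release plate on top of the case and let the tray spring out freely, without holding it back. Pack all the U-shaped brackets into the tray standing on edge, in one row that starts against the tray's left side wall, turned alternately front to back with their mouths toward each other, so that each one has a leg inside the mouth of the bracket on its left. Then push the tray home until it latches, and do not knock over the dropper bottle or the brass weight.

Things in the scene. Friction and masses are not known exactly. Their poses are not given: they have to be found in the camera images.
- bracket_1: steel U-channel bracket standing on edge (a U seen from above): 70 mm along x, 46 along y, about 0.12 kg. Web (closed end) at its -x end, 9 mm thick, 48 high; two legs 5 mm thick, 24 high, run to the open mouth at +x, 36 mm apart inside. Origin: underside, middle of the 70 x 46 outline (web's middle at x = -30.5 mm); z up. Pinch it across the web from above. Absent (None) in some starts.
- bracket_2: steel U-channel bracket standing on edge (a U seen from above): 70 mm along x, 46 along y, about 0.12 kg. Web (closed end) at its -x end, 9 mm thick, 48 high; two legs 5 mm thick, 24 high, run to the open mouth at +x, 36 mm apart inside. Origin: underside, middle of the 70 x 46 outline (web's middle at x = -30.5 mm); z up. Pinch it across the web from above. Absent (None) in some starts.
- bracket_3: steel U-channel bracket standing on edge (a U seen from above): 70 mm along x, 46 along y, about 0.12 kg. Web (closed end) at its -x end, 9 mm thick, 48 high; two legs 5 mm thick, 24 high, run to the open mouth at +x, 36 mm apart inside. Origin: underside, middle of the 70 x 46 outline (web's middle at x = -30.5 mm); z up. Pinch it across the web from above. Absent (None) in some starts.
- bracket_4: steel U-channel bracket standing on edge (a U seen from above): 70 mm along x, 46 along y, about 0.12 kg. Web (closed end) at its -x end, 9 mm thick, 48 high; two legs 5 mm thick, 24 high, run to the open mouth at +x, 36 mm apart inside. Origin: underside, middle of the 70 x 46 outline (web's middle at x = -30.5 mm); z up. Pinch it across the web from above. Absent (None) in some starts.
- bracket_5: steel U-channel bracket standing on edge (a U seen from above): 70 mm along x, 46 along y, about 0.12 kg. Web (closed end) at its -x end, 9 mm thick, 48 high; two legs 5 mm thick, 24 high, run to the open mouth at +x, 36 mm apart inside. Origin: underside, middle of the 70 x 46 outline (web's middle at x = -30.5 mm); z up. Pinch it across the web from above. Absent (None) in some starts.
- bracket_6: steel U-channel bracket standing on edge (a U seen from above): 70 mm along x, 46 along y, about 0.12 kg. Web (closed end) at its -x end, 9 mm thick, 48 high; two legs 5 mm thick, 24 high, run to the open mouth at +x, 36 mm apart inside. Origin: underside, middle of the 70 x 46 outline (web's middle at x = -30.5 mm); z up. Pinch it across the web from above. Absent (None) in some starts.
- tray (a point): centre of the upper face of the tray's floor, 22 mm above the worktop, moving with the tray. x points into the case (the way it shuts), y to the robot's left, z up. Floor inside: 110 mm along x, 192 along y. Side and back walls (6 mm thick) stand 12 mm above the floor, the front panel (8 mm thick) 14 mm.
- drawer_front (a point): centre of the outer face of the tray's front panel (212 mm wide, 6 to 36 mm above the worktop), 63 mm from the tray's centre along its -x, 21 mm above the worktop; same axes. Push here to shut the tray.
- drawer (a joint): travel of the spring-loaded tray, m: 0 fully in, 0.001 to 0.003 latched, 0.165 fully out toward the robot. The spring pushes it out with 5 N when shut, 2 N when out, in about 2 s. To shut it push the front panel home to 0 (some 5 to 10 N, most near the end where the catch rides over); it then latches.
- release (a joint): travel of the release plate, m: 0 up, 0.007 fully down. Sprung: 2 N to start, about 4 N fully down; the latch lets go at about 0.005. The plate springs back by itself.
- release_top (a point): centre of the upper face of the release plate (34 x 50 mm, 101 mm above the worktop) on top of the fixed case; press straight down. The case is a grey steel housing 177 mm deep, 232 wide, 90 high, open at the front for the tray; the plate's centre is 49 mm behind its front edge. Same axes as the tray.
- dropper_bottle: brown dropper bottle, 30 mm across, 82 mm high, standing; origin at the centre of its underside. A bystander.
- brass_weight: brass check weight, 22 mm across, 32 mm high, standing; origin at the centre of its underside. A bystander.

How it is judged:
By the outcome, as a careful person would: the job done as asked, in the order asked, and still so for the second after the job is handed in, with the robot touching nothing.
Of bracket_1, bracket_2, bracket_3, bracket_4, bracket_5, bracket_6 only 4 to 6 are there at a start; the rules pass over those that are not, and their reading is None.
At some moment in a run one of bracket_1, bracket_2, bracket_3, bracket_4, bracket_5, bracket_6 may be knocked a few centimetres aside while the robot is not near it.
It also fails if it takes over 210 s, if anything falls off the work surface, if the arm or the gripper's body presses on something with over 40 N, if the wrist force passes 120 N, or if a joint passes its speed limit or range.

## Working session

There is one attempt and no reset: what is moved stays moved. The work goes in short steps, Python scripts to look and compute and a tool call to move; the robot and the scene stay as the last step left them, time stands still between calls to the robot, and variables do not carry over. Pictures are saved under pics/ and viewed, and the job is handed in when it is done.

Besides the shell and the picture viewer there is one more tool, called after "Emit:" by a JSON object that holds its "api" and its "payload". send_rows: Moves the arm, as the interface text tells. Its arguments: {"type":"object","properties":{"steps":{"type":"array"},"grip":{"type":"number"}},"required":["steps"]}

```bash
mkdir -p pics; ls; python3 - <<'E'
from plant import manip
import cv2
for n in("top","side"):
    im=manip.grab_frame(n);cv2.imwrite(f"pics/{n}0.png",im)
    c=manip.get_calibration(n);print(c)
print(manip.state(),manip.grip_point_offset)
E
```

```text
pics
{'K': array([[469.89787718,   0.        , 322.90636519],
       [  0.        , 469.89787718, 236.34472565],
       [  0.        ,   0.        ,   1.        ]]), 'R': array([[ 0.0112562 , -0.99989183,  0.00946734],
       [-0.99594282, -0.01205611, -0.08917712],
       [ 0.08928161, -0.00842513, -0.99597079]]), 't': array([-0.01884813,  0.52171226,  1.07014946])}
{'K': array([[603.49126608,   0.        , 322.32942801],
       [  0.        , 603.49126608, 236.7677597 ],
       [  0.        ,   0.        ,   1.        ]]), 'R': array([[-0.98912116, -0.14559387, -0.02101786],
       [-0.07793774,  0.63985354, -0.7645346 ],
       [ 0.12475991, -0.75457926, -0.64423994]]), 't': array([0.51751037, 0.11528405, 1.53224728])}
{'time': 0.1, 'joint_pos': array([-1.42799067e+00,  5.32959644e-02,  1.61418007e+00,  4.91461083e-06,
        1.47600760e+00, -1.18934464e-01]), 'joint_vel': array([-4.56070024e-05, -9.83199396e-04, -2.42662685e-03, -1.25415469e-03,
        6.75462095e-04, -5.03203303e-04]), 'joint_efforts': array([ 3.05070471e-04, -3.94904387e+01, -3.71362996e+01, -2.30748556e-04,
        3.92031128e-03, -8.14605727e-06]), 'tool_pos': array([ 0.16168494, -0.6031285 ,  0.23016882]), 'tool_rot': array([-9.45450766e-04,  9.91448316e-01,  1.30496523e-01, -8.83882924e-06]), 'contact_force': array([0.18661493, 0.39506725, 0.93401235]), 'ft_torque': array([-0.01254863, -0.01998439,  0.02773146]), 'gripper_width': 0.9967791905945881} 0.0187
```

View pics/top0.png

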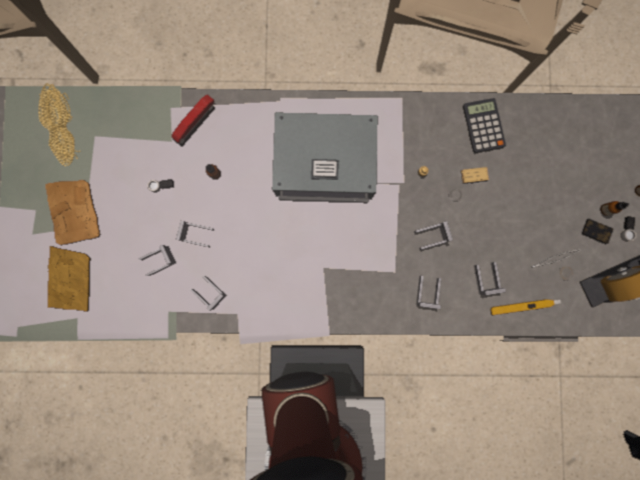

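View pics/side0.png

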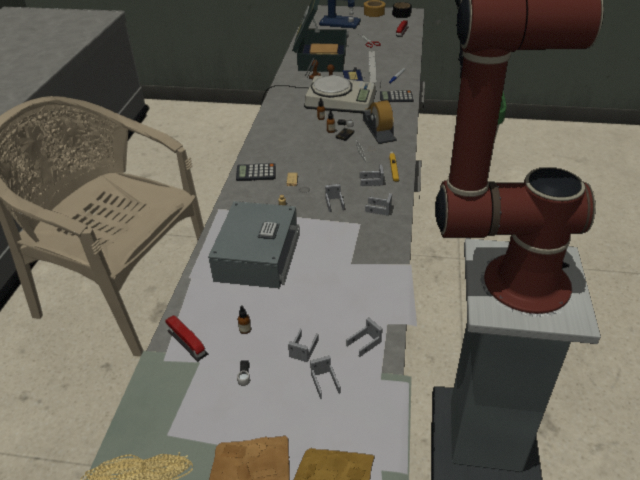

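```bash
python3 - <<'E'
import cv2
a=cv2.imread("pics/top0.png")
b=cv2.imread("pics/side0.png")
cv2.imwrite("pics/c1.png",cv2.resize(a[205:325,130:250],(600,600),interpolation=cv2.INTER_CUBIC))
cv2.imwrite("pics/c2.png",cv2.resize(a[205:325,400:520],(600,600),interpolation=cv2.INTER_CUBIC))
cv2.imwrite("pics/c3.png",cv2.resize(a[100:220,260:440],(800,533),interpolation=cv2.INTER_CUBIC))
E
```

```text
(no output)
```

View pics/c1.png

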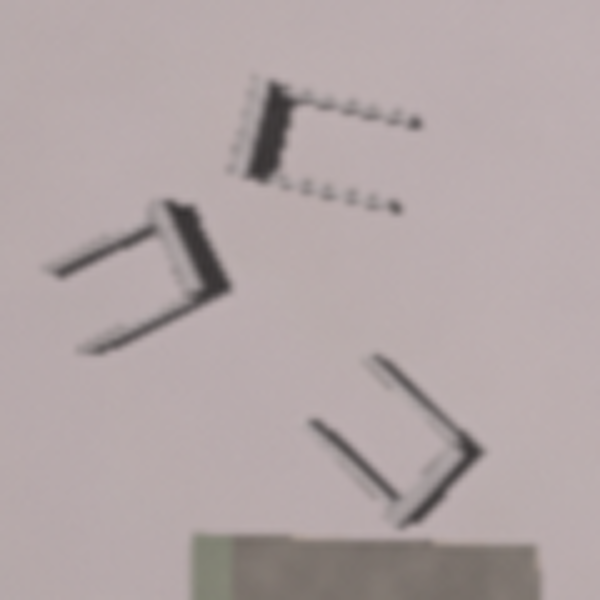

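View pics/c2.png

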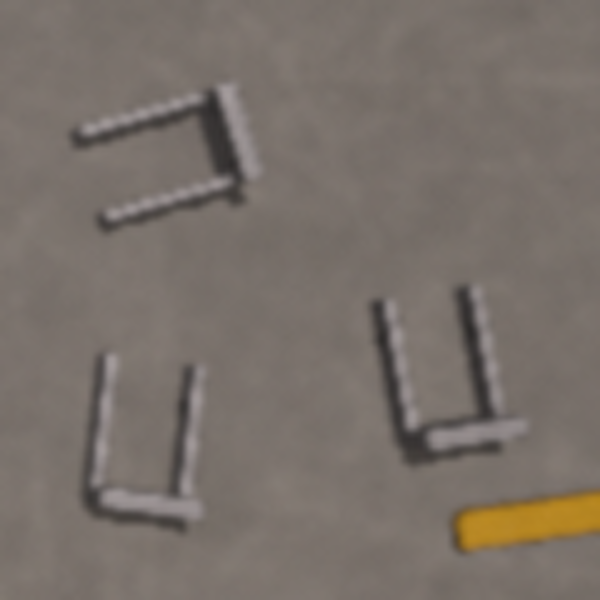

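View pics/c3.png

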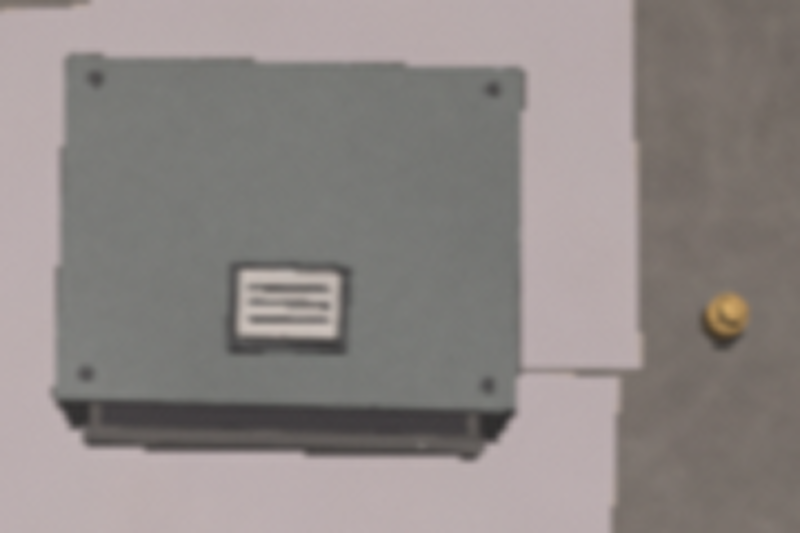

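```bash
cat > h.py <<'E'
import numpy as np,cv2
from plant import manip
from scipy.spatial.transform import Rotation as Ro
def ray(n,u,v,z):
    c=manip.get_calibration(n);K,R,t=c["K"],c["R"],c["t"]
    d=R.T@np.linalg.solve(K,[u,v,1]);o=-R.T@t
    return o+d*(z-o[2])/d[2]
def proj(n,X):
    c=manip.get_calibration(n);p=c["K"]@(c["R"]@np.asarray(X,float)+c["t"]);return p[:2]/p[2]
def crop(n,im,x0,y0,w,h,s,name,st=True):
    c=im[y0:y0+h,x0:x0+w]
    if st:
        lo,hi=np.percentile(c,1),np.percentile(c,99.5);c=np.clip((c.astype(float)-lo)/(hi-lo)*255,0,255).astype(np.uint8)
    c=cv2.resize(c,None,fx=s,fy=s,interpolation=cv2.INTER_NEAREST)
    st=10
    for x in range((x0//st+1)*st,x0+w,st):
        cv2.line(c,(int((x-x0+.5)*s),0),(int((x-x0+.5)*s),5),(0,0,255),1);cv2.putText(c,str(x),(int((x-x0+.5)*s)-12,16),0,.4,(0,0,255),1)
    for y in range((y0//st+1)*st,y0+h,st):
        cv2.line(c,(0,int((y-y0+.5)*s)),(5,int((y-y0+.5)*s)),(0,0,255),1);cv2.putText(c,str(y),(6,int((y-y0+.5)*s)+4),0,.4,(0,0,255),1)
    cv2.imwrite(f"pics/{name}.png",c)
def yaw():
    q=manip.state()["tool_rot"];R=Ro.from_quat([q[1],q[2],q[3],q[0]]).as_matrix()
    return np.degrees(np.arctan2(R[1,0],R[0,0])),R
def plan(xyz,yw=None,n=8):
    """tool yaw: direction of tool x in world, deg. prints rows"""
    s=manip.state();p=s["tool_pos"];y0,R=yaw()
    if yw is None: yw=y0
    Rt=(Ro.from_euler('z',yw,degrees=True)*Ro.from_euler('x',180,degrees=True)).as_matrix()
    rv=Ro.from_matrix(R.T@Rt).as_rotvec(degrees=True)
    d=np.asarray(xyz)-p
    print("t",round(s["time"],2),"pos",p.round(4),"yaw",round(y0,1),"dist",d.round(4),"rotvec",rv.round(1),"F",s["contact_force"].round(1),"w",round(s["gripper_width"],3))
    for i in range(n):
        Ri=R@Ro.from_rotvec(rv*i/n,degrees=True).as_matrix()
        print((np.r_[Ri.T@(d/n)]).round(4).tolist()+(rv/n).round(1).tolist())
E
python3 - <<'E'
from h import *
print("plate",ray("top",324.9,168.7,.101))
print("bottle",ray("top",213,171,.08),"weight",ray("top",423.3,170.5,.032))
for u,v in((66,55),(525,68),(55,392),(515,408)): print(ray("top",260+(u+.5)/4.444-.5,100+(v+.5)/4.44-.5,.09))
for n in("top",):
    c=manip.get_calibration(n);print(-c["R"].T@c["t"])
a=cv2.imread("pics/top0.png");b=cv2.imread("pics/side0.png")
crop("top",a,135,213,95,75,8,"t1");crop("top",a,135,240,95,75,8,"t1b")
crop("top",a,410,218,100,75,8,"t2");crop("top",a,410,250,100,65,8,"t2b")
crop("side",b,280,312,110,88,7,"s1");crop("side",b,320,160,80,60,10,"s2")
plan([.55,0,.2],0)
E
```

```text
plate [ 0.6636983  -0.01478828  0.101     ]
bottle [0.66008819 0.2343527  0.08      ] weight [ 0.67885333 -0.24615078  0.032     ]
[0.79370439 0.09925017 0.09      ]
[ 0.79035794 -0.1319174   0.09      ]
[0.6217087  0.10118249 0.09      ]
[ 0.61664202 -0.12709315  0.09      ]
[ 0.42426306 -0.00354012  1.11254084]
t 0.1 pos [ 0.1617 -0.6031  0.2302] yaw 15.0 dist [ 0.3883  0.6031 -0.0302] rotvec [-0.1  0.  15. ] F [0.2 0.4 0.9] w 0.997
[0.0664, -0.0603, 0.0039, -0.0, 0.0, 1.9]
[0.0644, -0.0624, 0.0039, -0.0, 0.0, 1.9]
[0.0623, -0.0645, 0.0039, -0.0, 0.0, 1.9]
[0.0602, -0.0665, 0.0039, -0.0, 0.0, 1.9]
[0.058, -0.0684, 0.0038, -0.0, 0.0, 1.9]
[0.0557, -0.0703, 0.0038, -0.0, 0.0, 1.9]
[0.0534, -0.0721, 0.0038, -0.0, 0.0, 1.9]
[0.051, -0.0738, 0.0038, -0.0, 0.0, 1.9]
```

View pics/t1.png

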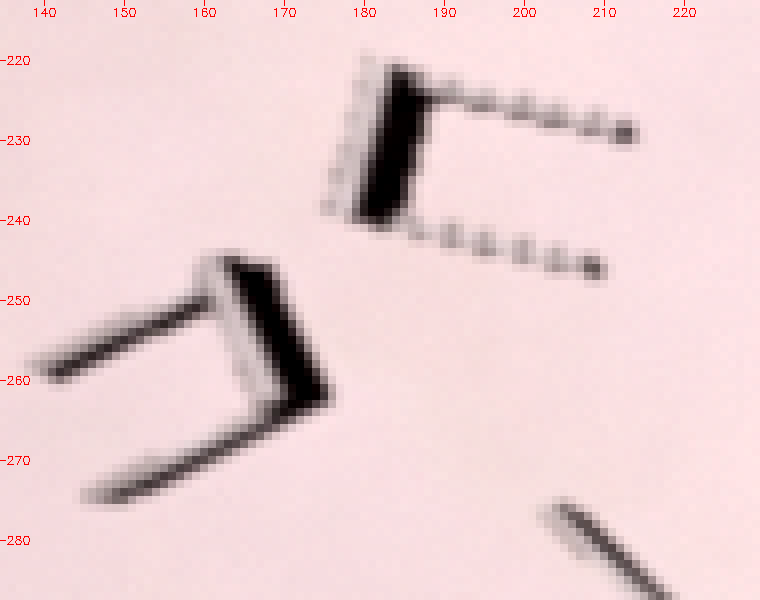

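View pics/t2.png

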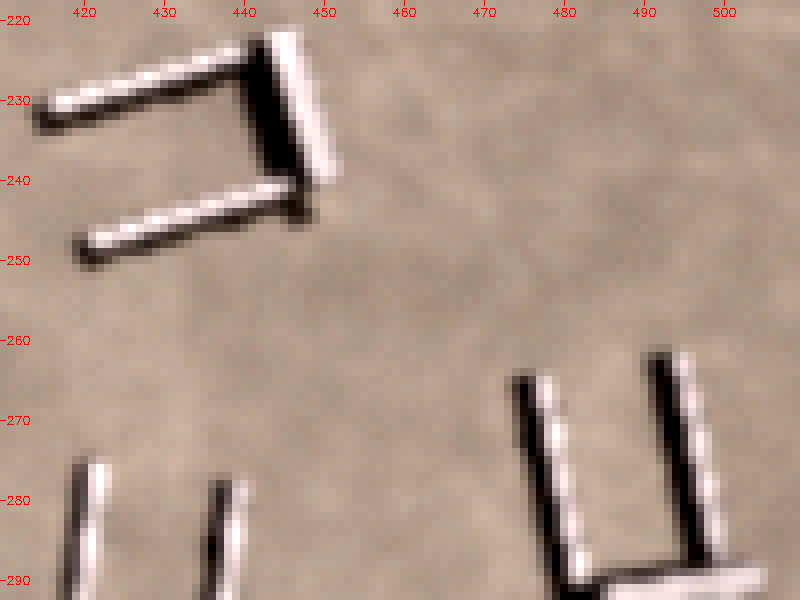

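View pics/s1.png

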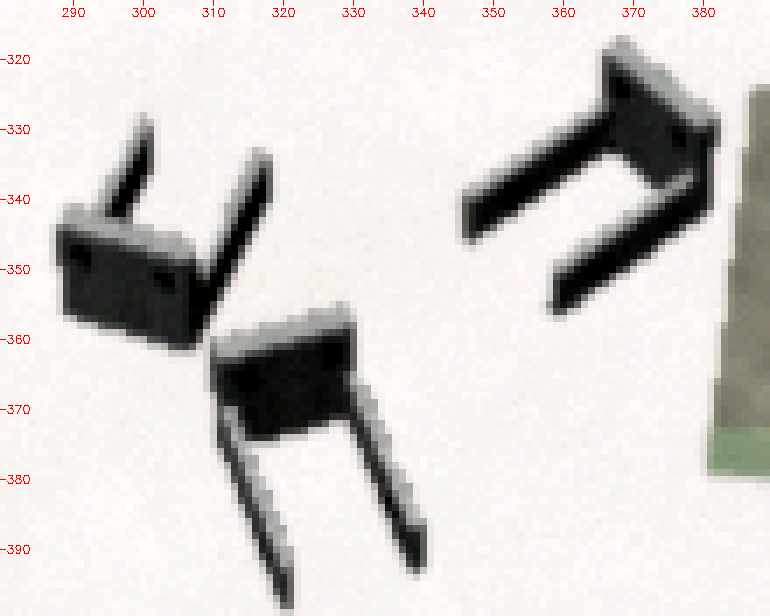

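View pics/s2.png

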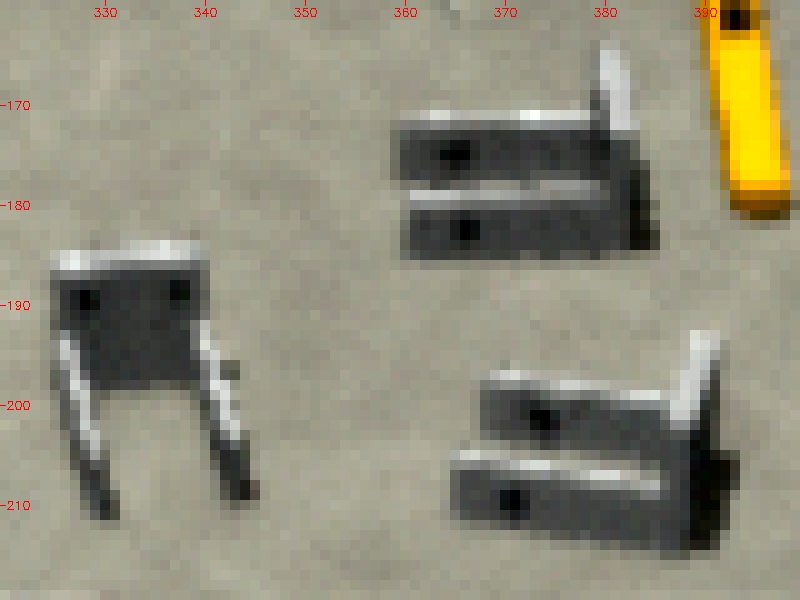

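View pics/t1b.png

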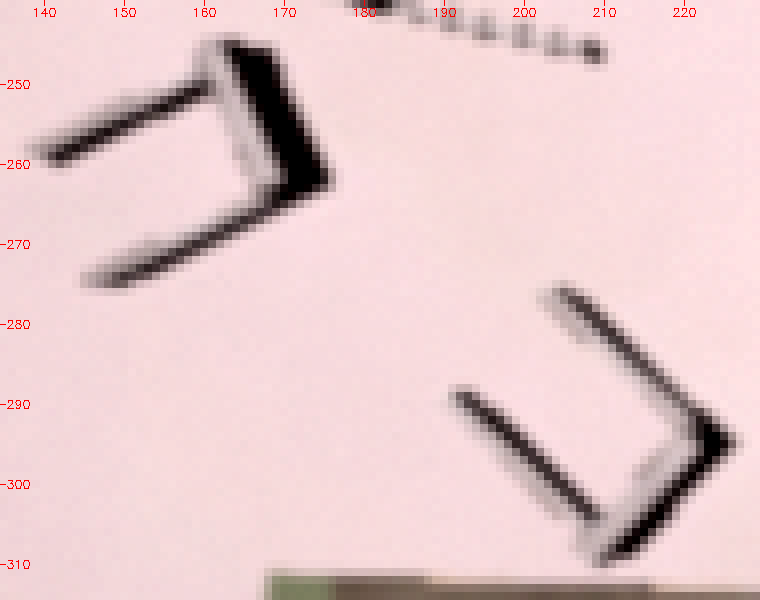

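View pics/t2b.png

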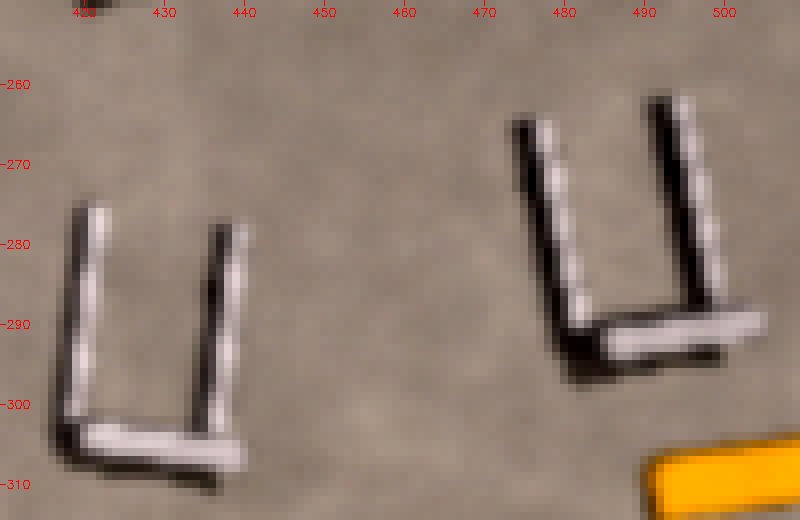

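```bash
cat >> h.py <<'E'
def brk(we,tips,n="top",z0=0.):
    w=[ray(n,*p,z0+.048)[:2] for p in we];t=[ray(n,*p,z0+.024)[:2] for p in tips]
    wc=(w[0]+w[1])/2;tc=(t[0]+t[1])/2;d=tc-wc;a=np.arctan2(d[1],d[0])
    e=w[1]-w[0];aw=np.degrees(np.arctan2(e[1],e[0]))
    e2=t[1]-t[0];at=np.degrees(np.arctan2(e2[1],e2[0]))
    print("web",wc.round(4),"yaw",np.degrees(a).round(1),"len",np.linalg.norm(d).round(4),"(65.5) webdir",aw.round(1),np.linalg.norm(e).round(4),"tips",at.round(1),np.linalg.norm(e2).round(4))
    return wc,a
def model(wc,a,z0=0.):
    u=np.array([np.cos(a),np.sin(a)]);v=np.array([-u[1],u[0]])
    W=[np.r_[wc+u*i+v*j,z0+.048] for i,j in((-.0045,-.023),(-.0045,.023),(.0045,.023),(.0045,-.023))]
    L=[[np.r_[wc+u*i+v*j*s,z0+.024] for i,j in((.0045,.018),(.0655,.018),(.0655,.023),(.0045,.023))] for s in(-1,1)]
    return [W]+L
def overlay(im,n,pls,x0,y0,w,h,s,name):
    c=cv2.resize(im[y0:y0+h,x0:x0+w],None,fx=s,fy=s,interpolation=cv2.INTER_NEAREST)
    for pl in pls:
        q=np.array([(proj(n,X)-[x0,y0]+.5)*s for X in pl]).astype(int);cv2.polylines(c,[q],True,(0,255,0),1)
    cv2.imwrite(f"pics/{name}.png",c)
E
cat > obs.py <<'E'
from h import *
B=dict(L1=([(181.5,219.8),(177,240)],[(211.5,228.5),(207.5,245.5)]),
L2=([(161,246),(168,263)],[(139,258),(146,274)]),
L3=([(208.5,307),(220,294)],[(203.3,277.5),(191.5,290)]),
R1=([(444.8,221.3),(450,240)],[(416,230.5),(421,248)]),
R2=([(485,292.5),(504.5,289.8)],[(477.3,264.5),(494.8,261.5)]),
R3=([(420,304),(439.5,306.5)],[(421.8,275.5),(439,278)]))
E
python3 - <<'E'
from obs import *
a=cv2.imread("pics/top0.png");b=cv2.imread("pics/side0.png")
ps=[]
for k,(w,t) in B.items():
    print(k,end=" ");r=brk(w,t);ps+=model(*r)
overlay(a,"top",ps,135,213,95,100,6,"o1");overlay(a,"top",ps,410,215,100,100,6,"o2")
overlay(b,"side",ps,280,312,110,88,7,"o3");overlay(b,"side",ps,320,160,80,60,10,"o4")
E
python3 - <<'E'
import cv2,numpy as np
a=cv2.imread("pics/o1.png");b=cv2.imread("pics/o2.png");h=max(a.shape[0],b.shape[0])
c=np.hstack([a,b]);cv2.imwrite("pics/o12.png",cv2.resize(c,(800,int(800*c.shape[0]/c.shape[1]))))
E
```

```text
L1 web [0.5305 0.3138] yaw -101.9 len 0.0648 (65.5) webdir 169.7 0.047 tips 168.7 0.0405
L2 web [0.4742 0.3449] yaw 114.4 len 0.0629 (65.5) webdir -155.6 0.042 tips -154.1 0.0407
L3 web [0.3723 0.2294] yaw 51.0 len 0.0581 (65.5) webdir -40.4 0.0383 tips 137.9 0.0389
R1 web [ 0.5362 -0.2966] yaw 106.8 len 0.0638 (65.5) webdir -165.1 0.0443 tips -164.4 0.0423
R2 web [ 0.4001 -0.4021] yaw 8.8 len 0.065 (65.5) webdir -81.6 0.0448 tips -79.7 0.0416
R3 web [ 0.367  -0.2547] yaw -6.9 len 0.0645 (65.5) webdir -96.6 0.0442 tips -97.6 0.0402
```

View pics/o1.png

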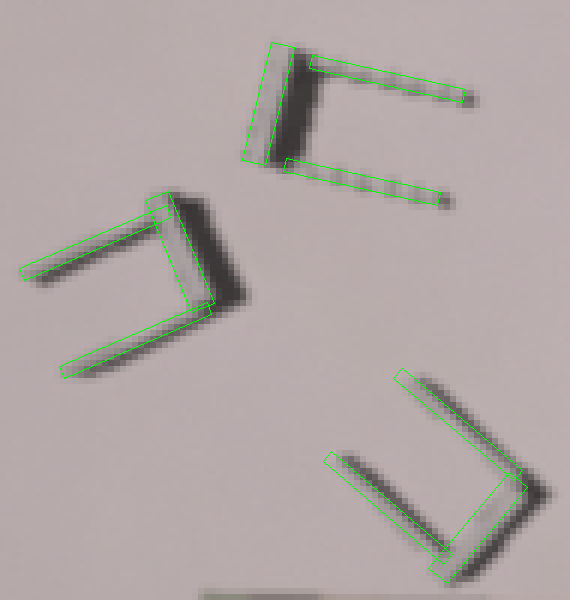

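View pics/o3.png

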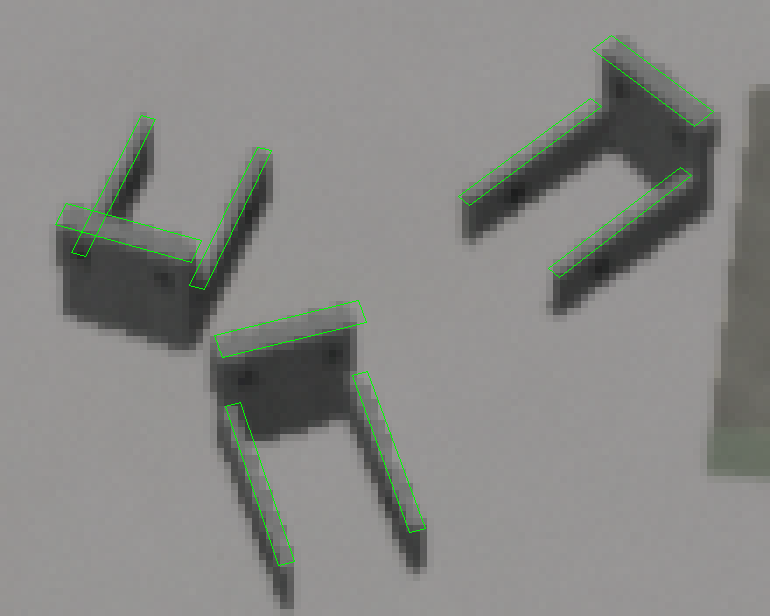

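View pics/o4.png

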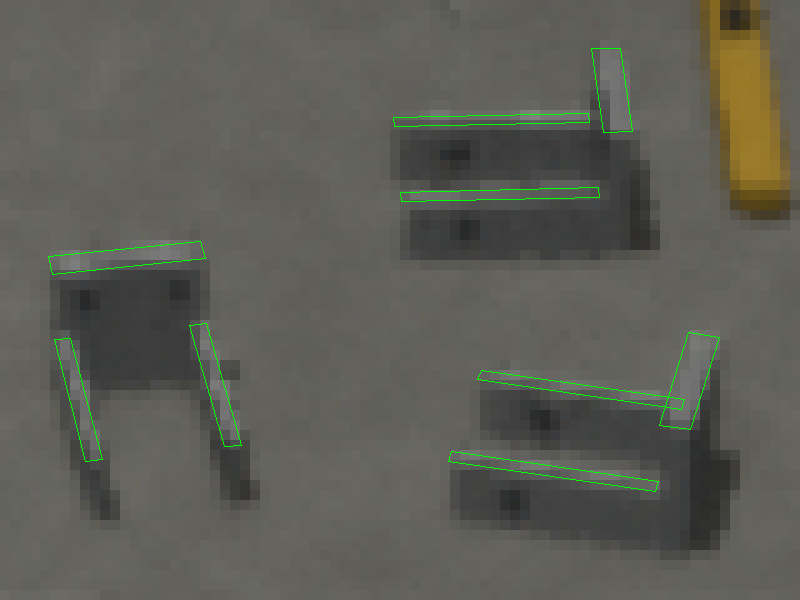

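```bash
python3 -c "
from h import *
plan([.664,-.015,.16],88.9,16)"
```

```text
t 0.1 pos [ 0.1617 -0.6031  0.2302] yaw 15.0 dist [ 0.5023  0.5881 -0.0702] rotvec [ -0.1  -0.1 -73.9] F [0.2 0.4 0.9] w 0.997
[0.0398, -0.0274, 0.0044, -0.0, -0.0, -4.6]
[0.0419, -0.0241, 0.0044, -0.0, -0.0, -4.6]
[0.0437, -0.0206, 0.0044, -0.0, -0.0, -4.6]
[0.0452, -0.017, 0.0044, -0.0, -0.0, -4.6]
[0.0465, -0.0133, 0.0044, -0.0, -0.0, -4.6]
[0.0474, -0.0096, 0.0044, -0.0, -0.0, -4.6]
[0.048, -0.0057, 0.0044, -0.0, -0.0, -4.6]
[0.0483, -0.0018, 0.0044, -0.0, -0.0, -4.6]
[0.0483, 0.0021, 0.0044, -0.0, -0.0, -4.6]
[0.048, 0.006, 0.0044, -0.0, -0.0, -4.6]
[0.0473, 0.0098, 0.0044, -0.0, -0.0, -4.6]
[0.0464, 0.0136, 0.0044, -0.0, -0.0, -4.6]
[0.0452, 0.0173, 0.0044, -0.0, -0.0, -4.6]
[0.0436, 0.0208, 0.0044, -0.0, -0.0, -4.6]
[0.0418, 0.0243, 0.0044, -0.0, -0.0, -4.6]
[0.0397, 0.0276, 0.0044, -0.0, -0.0, -4.6]
```

Emit:
{"api": "send_rows", "payload": {"steps": [[0.0398, -0.0274, 0.0044, 0, 0, -4.6], [0.042, -0.024, 0.0044, 0, 0, -4.6], [0.0437, -0.0206, 0.0044, 0, 0, -4.6], [0.0452, -0.017, 0.0044, 0, 0, -4.6], [0.0465, -0.0133, 0.0044, 0, 0, -4.6], [0.0474, -0.0096, 0.0044, 0, 0, -4.6], [0.048, -0.0057, 0.0044, 0, 0, -4.6], [0.0483, -0.0018, 0.0044, 0, 0, -4.6]], "grip": 0}}

```text
time: 1.1
tool_pos: [0.414, -0.3085, 0.1955]
tool_rot: [-0.0, 0.899, 0.438, -0.0]
contact_force: [1.0, -0.4, 0.1]
gripper_width: 0.0
```

Emit:
{"api": "send_rows", "payload": {"steps": [[0.0483, 0.0021, 0.0044, 0, 0, -4.6], [0.048, 0.006, 0.0044, 0, 0, -4.6], [0.0473, 0.0098, 0.0044, 0, 0, -4.6], [0.0464, 0.0136, 0.0044, 0, 0, -4.6], [0.0452, 0.0173, 0.0044, 0, 0, -4.6], [0.0436, 0.0208, 0.0044, 0, 0, -4.6], [0.0418, 0.0243, 0.0044, 0, 0, -4.6], [0.0397, 0.0276, 0.0044, 0, 0, -4.6]]}}

```text
time: 2.1
tool_pos: [0.6663, -0.0156, 0.1601]
tool_rot: [-0.0, 0.715, 0.699, -0.0]
contact_force: [0.2, -0.6, 0.2]
gripper_width: 0.001
```

```bash
python3 -c "
from h import *
plan([.664,-.015,.105],88.9,4)"
```

```text
t 2.1 pos [ 0.6663 -0.0156  0.1601] yaw 88.8 dist [-0.0023  0.0006 -0.0551] rotvec [-0.1  0.  -0.1] F [ 0.2 -0.6  0.2] w 0.001
[0.0001, -0.0006, 0.0138, -0.0, 0.0, -0.0]
[0.0001, -0.0006, 0.0138, -0.0, 0.0, -0.0]
[0.0001, -0.0006, 0.0138, -0.0, 0.0, -0.0]
[0.0001, -0.0006, 0.0138, -0.0, 0.0, -0.0]
```

Emit:
{"api": "send_rows", "payload": {"steps": [[0, 0, 0.025, 0, 0, 0], [0, 0, 0.02, 0, 0, 0], [0, 0, 0.01, 0, 0, 0], [0, 0, 0.004, 0, 0, 0], [0, 0, 0.004, 0, 0, 0], [0, 0, 0.003, 0, 0, 0], [0, 0, 0, 0, 0, 0]]}}

```text
time: 2.98
tool_pos: [0.6662, -0.0174, 0.0958]
tool_rot: [0.001, 0.716, 0.698, 0.0]
contact_force: [-1.3, -0.9, 2.3]
gripper_width: 0.0
```

```bash
python3 -c "
from h import *
print(manip.state()['tool_pos'],manip.state()['contact_force'])
cv2.imwrite('pics/top1.png',manip.grab_frame('top'))
cv2.imwrite('pics/side1.png',manip.grab_frame('side')[100:400,100:500])"
```

```text
[ 0.66624792 -0.01744035  0.0958369 ] [-1.27058555 -0.85428379  2.3245435 ]
```

View pics/side1.png

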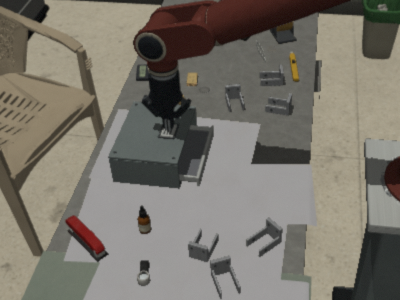

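Emit:
{"api": "send_rows", "payload": {"steps": [[0, 0, -0.03, 0, 0, 0], [0, 0, -0.04, 0, 0, 0], [0, 0, -0.04, 0, 0, 0], [0, 0, 0, 0, 0, 0]], "grip": 0.5}}

```text
time: 3.58
tool_pos: [0.6684, -0.017, 0.2101]
tool_rot: [0.003, 0.716, 0.698, 0.003]
contact_force: [0.7, -0.1, 1.0]
gripper_width: 0.498
```

```bash
python3 -c "
from h import *
plan([.3723,.2294,.12],141,9)"
```

```text
t 3.58 pos [ 0.6684 -0.017   0.2101] yaw 88.6 dist [-0.2961  0.2464 -0.0901] rotvec [  0.5   0.3 -52.4] F [ 0.7 -0.1  1. ] w 0.498
[0.0266, -0.0336, 0.0097, 0.1, 0.0, -5.8]
[0.0298, -0.0308, 0.0097, 0.1, 0.0, -5.8]
[0.0328, -0.0276, 0.0098, 0.1, 0.0, -5.8]
[0.0354, -0.0241, 0.0098, 0.1, 0.0, -5.8]
[0.0377, -0.0204, 0.0099, 0.1, 0.0, -5.8]
[0.0395, -0.0164, 0.0099, 0.1, 0.0, -5.8]
[0.041, -0.0123, 0.0099, 0.1, 0.0, -5.8]
[0.042, -0.0081, 0.01, 0.1, 0.0, -5.8]
[0.0426, -0.0038, 0.01, 0.1, 0.0, -5.8]
```

Emit:
{"api": "send_rows", "payload": {"steps": [[0.0266, -0.0336, 0.005, 0, 0, -5.8], [0.0298, -0.0308, 0.005, 0, 0, -5.8], [0.0328, -0.0276, 0.01, 0, 0, -5.8], [0.0354, -0.0241, 0.01, 0, 0, -5.8], [0.0377, -0.0204, 0.01, 0, 0, -5.8], [0.0395, -0.0164, 0.01, 0, 0, -5.8], [0.041, -0.0123, 0.01, 0, 0, -5.8], [0.042, -0.0081, 0.01, 0, 0, -5.8]]}}

```text
time: 4.58
tool_pos: [0.4006, 0.203, 0.1331]
tool_rot: [-0.001, 0.381, 0.924, -0.0]
contact_force: [0.2, 0.1, 0.0]
gripper_width: 0.503
```

```bash
python3 -c "
from h import *
plan([.3723,.2294,.11],141,2)
a=manip.grab_frame('top');b=manip.grab_frame('side')
cv2.imwrite('pics/top2.png',a);cv2.imwrite('pics/side2.png',b)
crop('top',a,250,160,160,120,5,'tr1')
"
```

```text
t 4.58 pos [0.4006 0.203  0.1331] yaw 135.2 dist [-0.0283  0.0264 -0.0231] rotvec [-0.1 -0.1 -5.8] F [0.2 0.1 0. ] w 0.503
[0.0193, -0.0006, 0.0116, -0.0, -0.0, -2.9]
[0.0193, 0.0004, 0.0116, -0.0, -0.0, -2.9]
```

View pics/top2.png

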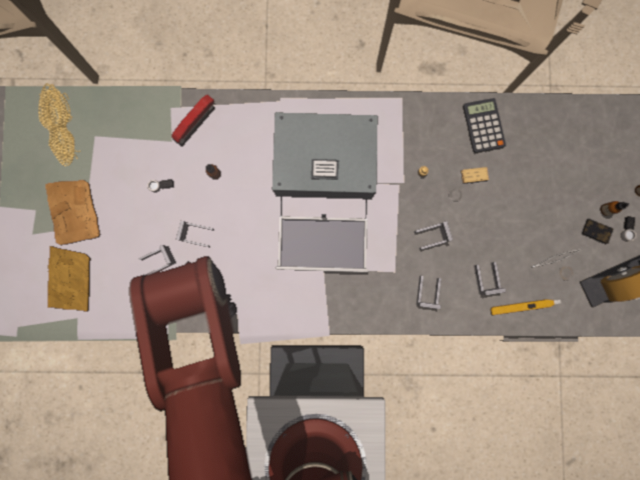

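View pics/side2.png

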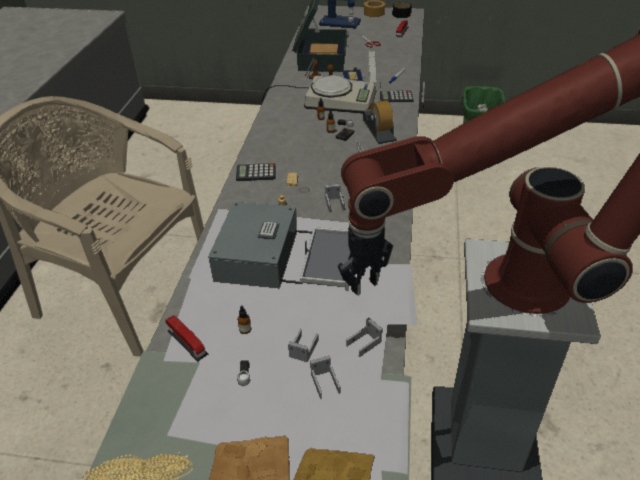

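View pics/tr1.png

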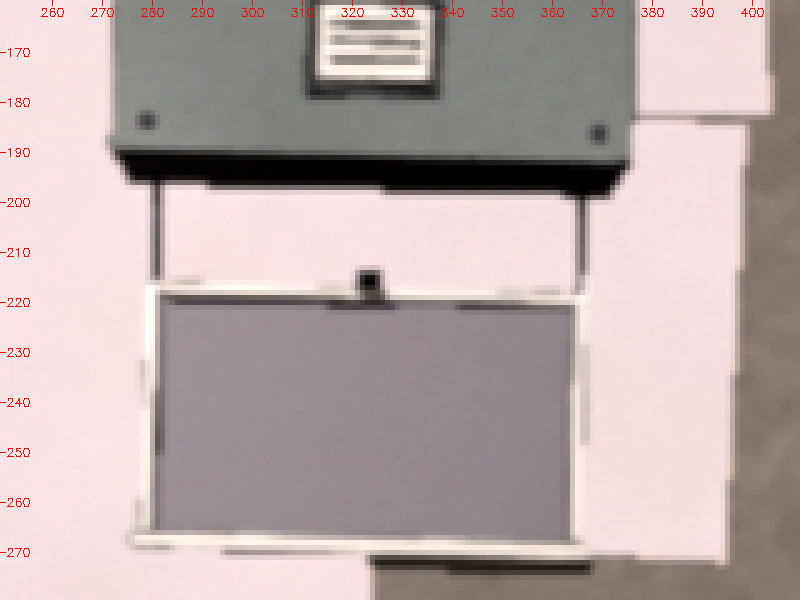

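```bash
python3 - <<'E'
from h import *
a=cv2.imread("pics/top2.png");g=a.mean(2)
for y in (225,230,240,250,258): print(y,g[y,274:290].astype(int),g[y,356:372].astype(int))
for x in (290,310,340,355): print(x,g[212:226,x].astype(int),g[262:276,x].astype(int))
for u,v in((281.3,243),(364.3,243)): print(ray("top",u,v,.022))
for u,v in((322,220.5),(322,267)): print(ray("top",u,v,.022))
E
```

```text
225 [196 197 197 197 200 212 208 162 131 141 146 145 145 144 145 145] [139 138 138 139 139 138 137 136 145 181 198 196 195 196 195 195]
230 [197 197 197 196 200 210 200 155 129 141 146 145 146 145 144 145] [139 138 139 138 138 138 135 130 145 176 179 180 192 195 193 194]
240 [197 198 198 195 190 192 169 124 122 141 146 146 144 144 145 144] [138 138 138 137 138 137 134 138 175 194 176 174 190 194 194 194]
250 [198 197 197 199 205 202 159 114 125 142 145 145 143 144 144 144] [139 137 137 137 138 137 133 133 173 199 198 194 193 194 193 193]
258 [198 197 197 198 203 196 152 129 139 144 144 143 144 144 144 145] [137 137 138 137 136 136 131 130 176 201 199 196 196 196 196 195]
290 [195 196 196 190 189 201 179 110  99 137 146 145 145 144] [143 144 142 139 158 201 200 190 194 197 197 197 197 197]
310 [197 197 197 198 200 203 185 123 102 135 143 144 144 143] [141 142 141 142 148 173 202 188 161 187 199 197 197 198]
340 [196 196 196 196 196 198 202 186 129 128 140 141 140 140] [139 139 138 138 140 157 189 200 178 112  73  74  95 121]
355 [196 197 197 197 197 193 186 187 153 113 130 140 139 138] [137 137 137 137 135 137 157 195 192 155  94  71  92 122]
[0.50531475 0.08380388 0.022     ]
[ 0.50762685 -0.10935134  0.022     ]
[ 0.55917474 -0.01022841  0.022     ]
[ 0.45070063 -0.01146821  0.022     ]
```

Emit:
{"api": "send_rows", "payload": {"steps": [[0.0193, -0.0006, 0.0116, 0, 0, -2.9], [0.0193, 0.0004, 0.0116, 0, 0, -2.9], [0, 0, 0, 0, 0, 0]]}}

```text
time: 5.05
tool_pos: [0.3732, 0.2285, 0.11]
tool_rot: [-0.001, 0.335, 0.942, -0.001]
contact_force: [0.5, 0.4, 0.4]
gripper_width: 0.503
```

```bash
python3 -c "
from h import *
plan([.3723,.2294,.027],141,4)
b=manip.grab_frame('side')
crop('side',b,310,250,100,130,4.5,'g1',False)
"
```

```text
t 5.05 pos [0.3732 0.2285 0.11  ] yaw 140.8 dist [-0.0009  0.0009 -0.083 ] rotvec [-0.2 -0.1 -0.2] F [0.5 0.4 0.4] w 0.503
[0.0003, 0.0001, 0.0207, -0.0, -0.0, -0.0]
[0.0003, 0.0001, 0.0207, -0.0, -0.0, -0.0]
[0.0003, 0.0001, 0.0207, -0.0, -0.0, -0.0]
[0.0003, 0.0, 0.0207, -0.0, -0.0, -0.0]
```

View pics/g1.png

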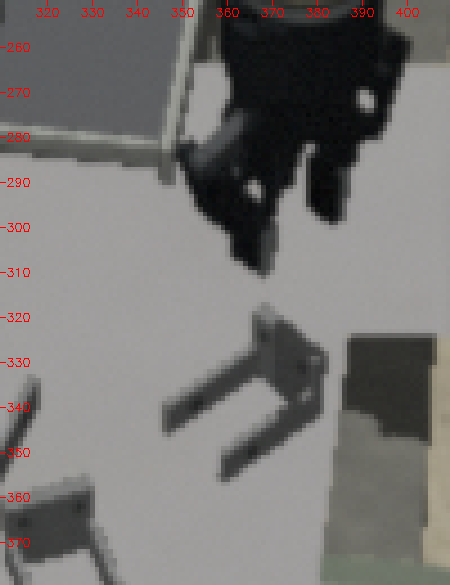

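Emit:
{"api": "send_rows", "payload": {"steps": [[0.0004, 0.0, 0.025, 0, 0, 0], [0.0004, 0.0, 0.025, 0, 0, 0], [0, 0, 0.023, 0, 0, 0], [0, 0, 0.011, 0, 0, 0], [0, 0, 0, 0, 0, 0]]}}

```text
time: 5.72
tool_pos: [0.374, 0.2288, 0.0274]
tool_rot: [-0.0, 0.336, 0.942, -0.0]
contact_force: [0.2, -0.6, 0.3]
gripper_width: 0.497
```

Emit:
{"api": "send_rows", "payload": {"steps": [[0, 0, 0, 0, 0, 0], [0, 0, 0, 0, 0, 0], [0, 0, 0, 0, 0, 0], [0, 0, 0, 0, 0, 0]], "grip": 0}}

```text
time: 6.22
tool_pos: [0.3749, 0.2297, 0.029]
tool_rot: [0.001, 0.335, 0.942, 0.001]
contact_force: [0.4, -0.8, 5.3]
gripper_width: 0.085
```

```bash
python3 -c "
from h import *
plan([.3723,.2294,.027],141,1)
b=manip.grab_frame('side')
crop('side',b,310,250,100,130,4.5,'g2',False)
"
```

```text
t 6.22 pos [0.3749 0.2297 0.029 ] yaw 140.8 dist [-0.0026 -0.0003 -0.002 ] rotvec [ 0.1  0.1 -0.2] F [ 0.4 -0.8  5.3] w 0.085
[0.0019, -0.0019, 0.002, 0.1, 0.1, -0.2]
```

View pics/g2.png

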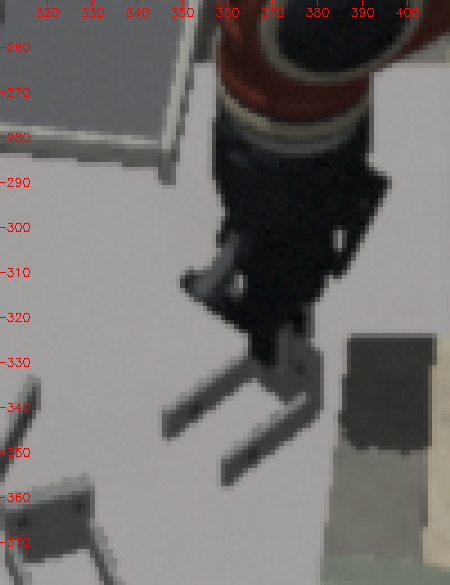

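```bash
cat >> h.py <<'E'
T=np.array([.505,-.0128]);TY=-1.1
def loc(x,y):
    a=np.radians(TY);return T+np.array([np.cos(a)*x-np.sin(a)*y,np.sin(a)*x+np.cos(a)*y])
def tl(p):
    a=np.radians(TY);d=np.asarray(p)[:2]-T;return np.array([np.cos(a)*d[0]+np.sin(a)*d[1],-np.sin(a)*d[0]+np.cos(a)*d[1]])
E
python3 -c "
from h import *
p=loc(-.0455,.070);print(p)
plan([*p,.12],88.9,7)"
```

```text
[0.46085221 0.05806058]
t 6.28 pos [0.3749 0.2296 0.029 ] yaw 140.8 dist [ 0.0859 -0.1716  0.091 ] rotvec [ 0.2  0.  51.9] F [-0.1 -1.3  5.7] w 0.088
[-0.025, -0.0112, -0.013, 0.0, 0.0, 7.4]
[-0.0263, -0.0079, -0.013, 0.0, 0.0, 7.4]
[-0.0271, -0.0044, -0.013, 0.0, 0.0, 7.4]
[-0.0274, -0.0009, -0.013, 0.0, 0.0, 7.4]
[-0.0273, 0.0026, -0.013, 0.0, 0.0, 7.4]
[-0.0267, 0.0061, -0.013, 0.0, 0.0, 7.4]
[-0.0257, 0.0095, -0.013, 0.0, 0.0, 7.4]
```

Emit:
{"api": "send_rows", "payload": {"steps": [[0, 0, -0.05, 0, 0, 0], [-0.025, -0.0112, -0.006, 0, 0, 7.4], [-0.0263, -0.0079, -0.006, 0, 0, 7.4], [-0.0271, -0.0044, -0.006, 0, 0, 7.4], [-0.0274, -0.0009, -0.006, 0, 0, 7.4], [-0.0273, 0.0026, -0.006, 0, 0, 7.4], [-0.0267, 0.0061, -0.006, 0, 0, 7.4], [-0.0257, 0.0095, -0.006, 0, 0, 7.4]]}}

```text
time: 7.28
tool_pos: [0.4595, 0.0571, 0.119]
tool_rot: [-0.001, 0.715, 0.699, -0.0]
contact_force: [-0.0, 0.4, -1.1]
gripper_width: 0.09
```

```bash
python3 -c "
from h import *
p=loc(-.0455,.070)
b=manip.grab_frame('side');plan([*p,.06],88.9,3)
crop('side',b,280,180,130,130,4.5,'g3',False)
"
```

```text
t 7.33 pos [0.4615 0.0547 0.1203] yaw 88.5 dist [-0.0006  0.0034 -0.0603] rotvec [ 0.1  0.1 -0.4] F [ 0.1 -2.  -0.2] w 0.091
[0.0012, -0.0003, 0.0201, 0.0, 0.0, -0.1]
[0.0011, -0.0003, 0.0201, 0.0, 0.0, -0.1]
[0.0011, -0.0002, 0.0201, 0.0, 0.0, -0.1]
```

View pics/g3.png

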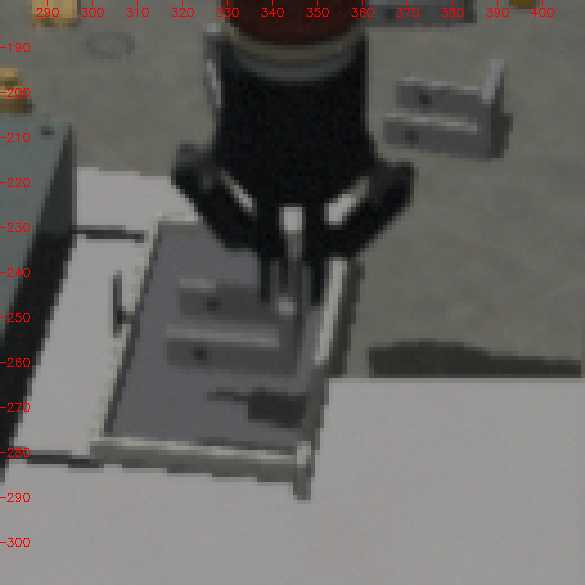

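```bash
python3 -c "
from h import *
for u,v in((316.7,252),(316.7,254),(319.7,241.5),(319.7,243.3)):
  p=ray('side',u,v,.1155);print(p.round(4),(tl(p)-tl(manip.state()['tool_pos'])).round(4))
"
```

```text
[0.5229 0.0792 0.1155] [0.0609 0.0257]
[0.5218 0.0864 0.1155] [0.0597 0.0329]
[0.5215 0.0397 0.1155] [ 0.0603 -0.0139]
[0.5205 0.0464 0.1155] [ 0.0591 -0.0072]
```

Emit:
{"api": "send_rows", "payload": {"steps": [[0.0015, 0, 0.02, 0, 0, -0.3], [0.0015, 0, 0.02, 0, 0, 0], [0.0005, 0, 0.015, 0, 0, 0], [0, 0, 0.006, 0, 0, 0], [0, 0, 0, 0, 0, 0]]}}

```text
time: 7.95
tool_pos: [0.4631, 0.0609, 0.0622]
tool_rot: [0.002, 0.711, 0.703, 0.002]
contact_force: [-2.8, -3.3, 13.0]
gripper_width: 0.089
```

```bash
python3 -c "
from h import *
p=loc(-.0455,.070)
b=manip.grab_frame('side');plan([*p,.05],88.9,1)
crop('side',b,280,180,130,130,4.5,'g4',False)
"
```

```text
t 8.0 pos [0.463  0.0609 0.0622] yaw 89.3 dist [-0.0021 -0.0028 -0.0122] rotvec [0.3 0.1 0.4] F [-2.4 -2.6 12.7] w 0.087
[-0.0028, -0.0022, 0.0122, 0.3, 0.1, 0.4]
```

View pics/g4.png

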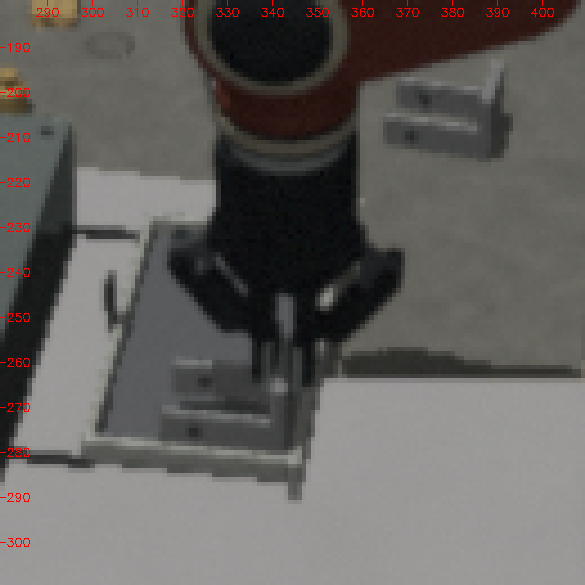

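Emit:
{"api": "send_rows", "payload": {"steps": [[0, 0, -0.01, 0, 0, 0], [-0.005, 0, -0.015, 0, 0, 0], [-0.005, 0, -0.01, 0, 0, 0], [0, 0, 0, 0, 0, 0]]}}

```text
time: 8.5
tool_pos: [0.4606, 0.0509, 0.0949]
tool_rot: [0.001, 0.712, 0.703, 0.001]
contact_force: [-0.3, -0.1, -1.5]
gripper_width: 0.091
```

```bash
python3 -c "
from h import *
p=loc(-.0455,.063)
b=manip.grab_frame('side');a=manip.grab_frame('top');plan([*p,.06],88.9,3)
crop('side',b,280,180,130,130,4.5,'g5',False)
crop('top',a,250,180,150,110,5,'g6',False)
"
```

```text
t 8.6 pos [0.4597 0.0512 0.0935] yaw 89.3 dist [ 0.001  -0.0001 -0.0335] rotvec [-0.  -0.   0.4] F [-0.5 -0.5 -1.7] w 0.085
[-0.0, 0.0003, 0.0112, -0.0, -0.0, 0.1]
[-0.0, 0.0003, 0.0112, -0.0, -0.0, 0.1]
[-0.0, 0.0003, 0.0112, -0.0, -0.0, 0.1]
```

View pics/g5.png

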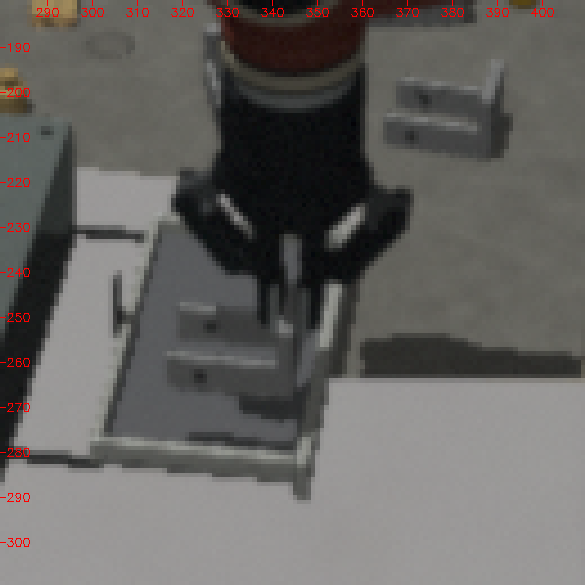

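View pics/g6.png

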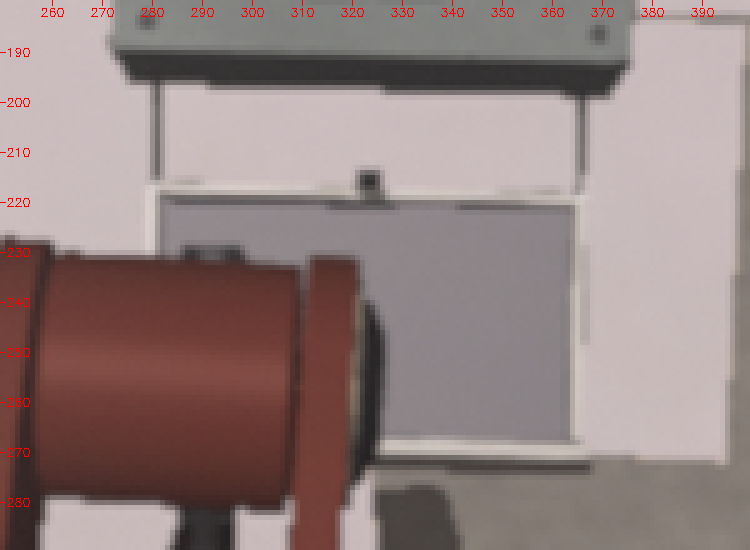

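```bash
python3 -c "
from h import *
b=manip.grab_frame('side')
crop('side',b,310,225,50,50,12,'g7')
import sys
for u,v in((316.5,258.2),(316.5,260.2),(319.5,247),(319.5,249)):
  p=ray('side',u,v,.0885);print(p.round(4),(tl(p)-tl(manip.state()['tool_pos'])).round(4))
"
```

```text
[0.5252 0.072  0.0885] [0.0654 0.022 ]
[0.5241 0.0793 0.0885] [0.0641 0.0292]
[0.5242 0.0296 0.0885] [ 0.0651 -0.0204]
[0.523  0.0372 0.0885] [ 0.0638 -0.0129]
```

View pics/g7.png

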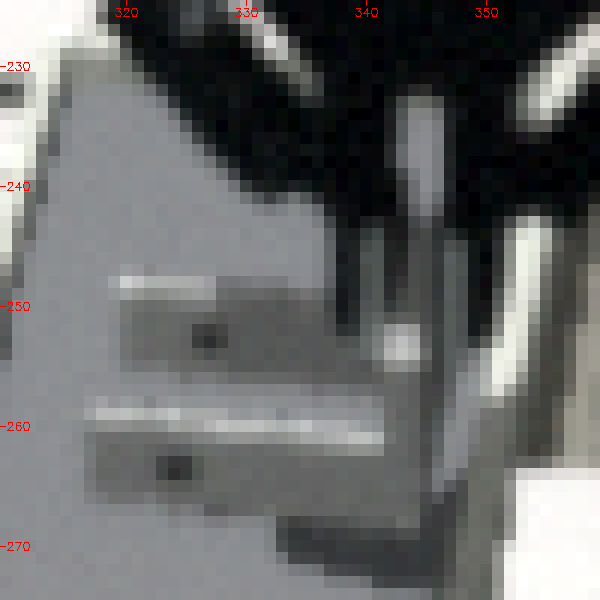

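```bash
python3 -c "
from h import *
p=loc(-.0455,.0655)
print(tl(manip.state()['tool_pos']));plan([*p,.052],88.9,3)
"
```

```text
[-0.04675475  0.06317956]
t 8.65 pos [0.4595 0.0513 0.0932] yaw 89.3 dist [ 0.0013  0.0023 -0.0412] rotvec [-0.1 -0.   0.4] F [ 0.   0.1 -1.6] w 0.083
[0.0008, 0.0004, 0.0137, -0.0, -0.0, 0.1]
[0.0008, 0.0004, 0.0137, -0.0, -0.0, 0.1]
[0.0008, 0.0004, 0.0137, -0.0, -0.0, 0.1]
```

Emit:
{"api": "send_rows", "payload": {"steps": [[0.0012, 0.0004, 0.014, 0, 0, 0.2], [0.0011, 0.0004, 0.014, 0, 0, 0.2], [0, 0.0004, 0.009, 0, 0, 0], [0, 0, 0.004, 0, 0, 0], [0, 0, 0, 0, 0, 0]]}}

```text
time: 9.28
tool_pos: [0.4609, 0.0536, 0.0523]
tool_rot: [-0.0, 0.714, 0.7, -0.0]
contact_force: [-0.2, -0.2, -1.0]
gripper_width: 0.087
```

```bash
python3 -c "
from h import *
print(tl(manip.state()['tool_pos']))
p=loc(-.0455,.0655)
b=manip.grab_frame('side');plan([*p,.05],88.9,1)
crop('side',b,290,215,75,75,8,'g8',False)
"
```

```text
[-0.04531752  0.06552027]
t 9.32 pos [0.4613 0.0535 0.0528] yaw 88.9 dist [-0.0005  0.     -0.0028] rotvec [0. 0. 0.] F [ 0.7 -0.7 -1. ] w 0.089
[0.0, -0.0005, 0.0028, 0.0, 0.0, 0.0]
```

View pics/g8.png

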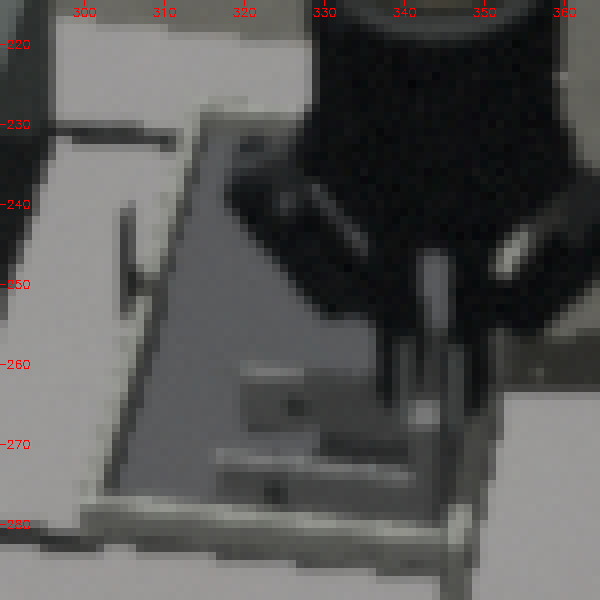

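Emit:
{"api": "send_rows", "payload": {"steps": [[0, 0, 0.001, 0, 0, 0], [0.001, 0, 0, 0, 0, 0], [0.001, 0, 0, 0, 0, 0], [0.001, 0, 0, 0, 0, 0], [0, 0, 0, 0, 0, 0]]}}

```text
time: 9.95
tool_pos: [0.4612, 0.0566, 0.0518]
tool_rot: [0.0, 0.714, 0.7, 0.0]
contact_force: [-0.3, -0.1, -1.0]
gripper_width: 0.089
```

Emit:
{"api": "send_rows", "payload": {"steps": [[0.001, 0, 0, 0, 0, 0], [0.001, 0, 0, 0, 0, 0], [0, 0, 0, 0, 0, 0]]}}

```text
time: 10.32
tool_pos: [0.4612, 0.0586, 0.0517]
tool_rot: [0.0, 0.714, 0.7, -0.0]
contact_force: [-0.1, -0.1, -1.3]
gripper_width: 0.086
```

Emit:
{"api": "send_rows", "payload": {"steps": [[0.001, 0, 0, 0, 0, 0], [0.001, 0, 0, 0, 0, 0], [0, 0, 0, 0, 0, 0]]}}

```text
time: 10.7
tool_pos: [0.4613, 0.059, 0.0519]
tool_rot: [0.001, 0.714, 0.701, -0.002]
contact_force: [-0.6, -6.8, -0.6]
gripper_width: 0.089
```

Emit:
{"api": "send_rows", "payload": {"steps": [[-0.001, 0, 0.001, 0, 0, 0], [0, 0, 0.001, 0, 0, 0], [0, 0, 0.001, 0, 0, 0], [0, 0, 0, 0, 0, 0]]}}

```text
time: 11.2
tool_pos: [0.4629, 0.0589, 0.0509]
tool_rot: [0.002, 0.714, 0.7, 0.0]
contact_force: [-2.1, -4.7, 8.5]
gripper_width: 0.091
```

Emit:
{"api": "send_rows", "payload": {"steps": [[0, 0, -0.001, 0, 0, 0], [0, 0, 0, 0, 0, 0], [0, 0, -0.01, 0, 0, 0], [0, 0, -0.03, 0, 0, 0], [0, 0, -0.04, 0, 0, 0]], "grip": 0.4}}

```text
time: 11.82
tool_pos: [0.4603, 0.0598, 0.1299]
tool_rot: [-0.001, 0.714, 0.7, -0.001]
contact_force: [0.2, -0.4, 0.6]
gripper_width: 0.402
```

```bash
python3 -c "
from h import *
plan([.48,.22,.18],168,7)
"
```

```text
t 11.82 pos [0.4603 0.0598 0.1299] yaw 88.9 dist [0.0197 0.1602 0.0501] rotvec [ -0.1  -0.1 -79.1] F [ 0.2 -0.4  0.6] w 0.402
[0.0229, 0.0024, -0.0072, -0.0, -0.0, -11.3]
[0.022, 0.0068, -0.0072, -0.0, -0.0, -11.3]
[0.0203, 0.011, -0.0072, -0.0, -0.0, -11.3]
[0.0177, 0.0148, -0.0072, -0.0, -0.0, -11.3]
[0.0145, 0.0179, -0.0072, -0.0, -0.0, -11.3]
[0.0107, 0.0204, -0.0072, -0.0, -0.0, -11.3]
[0.0065, 0.0221, -0.0072, -0.0, -0.0, -11.3]
```

Emit:
{"api": "send_rows", "payload": {"steps": [[0.0229, 0.0024, -0.005, 0, 0, -10], [0.022, 0.0068, -0.005, 0, 0, -10], [0.0203, 0.011, -0.005, 0, 0, -10], [0.0177, 0.0148, -0.005, 0, 0, -10], [0.0145, 0.0179, -0.005, 0, 0, -10], [0.0107, 0.0204, -0.005, 0, 0, -10], [0.0065, 0.0221, -0.005, 0, 0, -10], [0, 0, 0, 0, 0, -9]]}}

```text
time: 12.82
tool_pos: [0.4921, 0.2194, 0.1659]
tool_rot: [0.001, 0.102, 0.995, 0.001]
contact_force: [-0.1, 0.8, 0.6]
gripper_width: 0.401
```

```bash
python3 -c "
from h import *
b=manip.grab_frame('side');a=manip.grab_frame('top');plan([.5305,.3138,.11],168,3)
cv2.imwrite('pics/top3.png',a)
crop('side',b,270,200,130,170,3.5,'g9',False)
crop('top',a,260,180,120,100,6,'g10',False)
"
```

```text
t 12.93 pos [0.4917 0.2184 0.1652] yaw 167.9 dist [ 0.0388  0.0954 -0.0552] rotvec [ 0.   0.  -0.1] F [ 0.7 -0.2  0.2] w 0.404
[-0.006, 0.0338, 0.0184, 0.0, 0.0, -0.0]
[-0.006, 0.0338, 0.0184, 0.0, 0.0, -0.0]
[-0.006, 0.0338, 0.0184, 0.0, 0.0, -0.0]
```

View pics/g9.png

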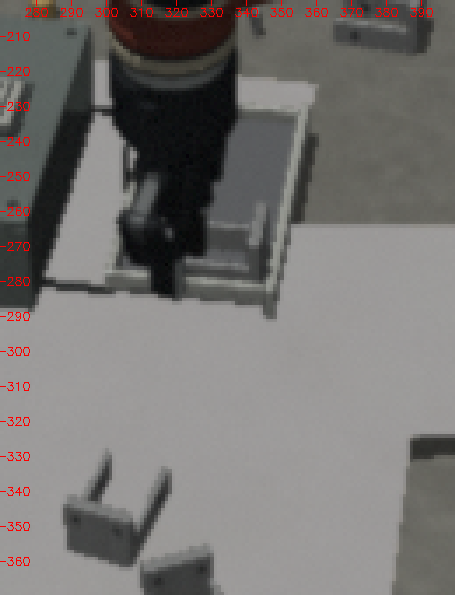

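View pics/g10.png

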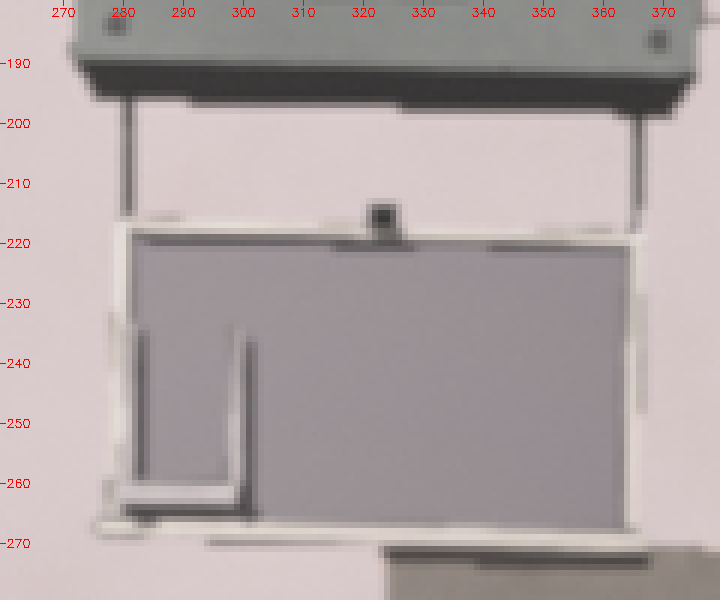

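View pics/top3.png

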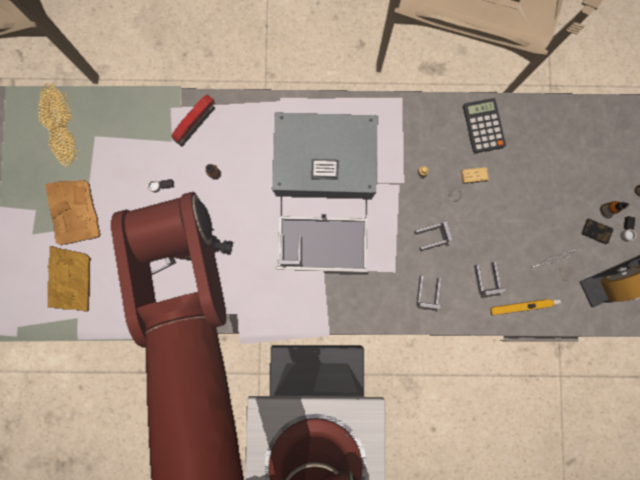

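```bash
python3 -c "
from h import *
for u,v in((279.8,261.7),(300,262)): print(tl(ray('top',u,v,.07)))
for u,v in((300,234),): print(tl(ray('top',u,v,.046)))
"
```

```text
[-0.04664033  0.09440587]
[-0.04592724  0.04967964]
[0.01859183 0.05286407]
```

Emit:
{"api": "send_rows", "payload": {"steps": [[-0.006, 0.0338, 0.0184, 0, 0, 0], [-0.006, 0.0338, 0.0184, 0, 0, 0], [-0.006, 0.0338, 0.0184, 0, 0, 0], [0, 0, 0, 0, 0, 0]]}}

```text
time: 13.42
tool_pos: [0.5296, 0.3139, 0.1074]
tool_rot: [-0.002, 0.106, 0.994, -0.001]
contact_force: [0.3, -0.3, -0.4]
gripper_width: 0.398
```

```bash
python3 -c "
from h import *
b=manip.grab_frame('side');plan([.5305,.3138,.028],168,4)
crop('side',b,260,270,110,110,5,'g11',False)
"
```

```text
t 13.47 pos [0.5299 0.3132 0.1085] yaw 167.8 dist [ 0.0006  0.0006 -0.0805] rotvec [-0.1 -0.1 -0.2] F [-0.2  0.1 -0.2] w 0.399
[-0.0002, 0.0002, 0.0201, -0.0, -0.0, -0.0]
[-0.0002, 0.0002, 0.0201, -0.0, -0.0, -0.0]
[-0.0001, 0.0002, 0.0201, -0.0, -0.0, -0.0]
[-0.0001, 0.0002, 0.0201, -0.0, -0.0, -0.0]
```

View pics/g11.png

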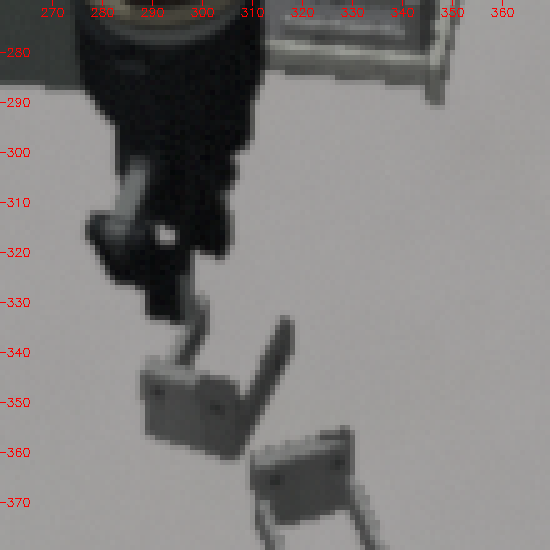

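Emit:
{"api": "send_rows", "payload": {"steps": [[-0.0003, 0.0003, 0.025, 0, 0, 0], [-0.0003, 0.0003, 0.025, 0, 0, 0], [0, 0.0002, 0.02, 0, 0, 0], [0, 0, 0.0095, 0, 0, 0], [0, 0, 0, 0, 0, 0]]}}

```text
time: 14.1
tool_pos: [0.531, 0.3135, 0.0297]
tool_rot: [-0.0, 0.106, 0.994, -0.0]
contact_force: [0.8, -0.3, 0.0]
gripper_width: 0.398
```

Emit:
{"api": "send_rows", "payload": {"steps": [[0, 0, 0, 0, 0, 0], [0, 0, 0, 0, 0, 0], [0, 0, 0, 0, 0, 0], [0, 0, -0.02, 0, 0, 0], [0, 0, -0.04, 0, 0, 0], [0, 0, -0.03, 0, 0, 0]], "grip": 0}}

```text
time: 14.85
tool_pos: [0.5315, 0.314, 0.1225]
tool_rot: [0.001, 0.105, 0.994, 0.0]
contact_force: [0.3, -0.0, -0.9]
gripper_width: 0.084
```

```bash
python3 -c "
from h import *
p=loc(.0455,.0455)
plan([*p,.12],88.9,8)
"
```

```text
t 14.85 pos [0.5315 0.314  0.1225] yaw 167.9 dist [ 0.0199 -0.2821 -0.0025] rotvec [ 0.1  0.  79. ] F [ 0.3 -0.  -0.9] w 0.084
[-0.0098, -0.034, 0.0003, 0.0, 0.0, 9.9]
[-0.0155, -0.0318, 0.0003, 0.0, 0.0, 9.9]
[-0.0207, -0.0286, 0.0003, 0.0, 0.0, 9.9]
[-0.0253, -0.0247, 0.0003, 0.0, 0.0, 9.9]
[-0.0292, -0.02, 0.0003, 0.0, 0.0, 9.9]
[-0.0322, -0.0147, 0.0003, 0.0, 0.0, 9.9]
[-0.0342, -0.0089, 0.0003, 0.0, 0.0, 9.9]
[-0.0352, -0.0029, 0.0003, 0.0, 0.0, 9.9]
```

Emit:
{"api": "send_rows", "payload": {"steps": [[-0.0098, -0.034, 0, 0, 0, 9.9], [-0.0155, -0.0318, 0, 0, 0, 9.9], [-0.0207, -0.0286, 0, 0, 0, 9.9], [-0.0253, -0.0247, 0, 0, 0, 9.9], [-0.0292, -0.02, 0, 0, 0, 9.9], [-0.0322, -0.0147, 0, 0, 0, 9.9], [-0.0342, -0.0089, 0, 0, 0, 9.9], [-0.0352, -0.0029, 0, 0, 0, 9.9]]}}

```text
time: 15.85
tool_pos: [0.5505, 0.0305, 0.1209]
tool_rot: [0.0, 0.717, 0.697, 0.0]
contact_force: [0.1, -0.0, -2.4]
gripper_width: 0.081
```

Emit:
{"api": "send_rows", "payload": {"steps": [[0, 0, 0, 0, 0, 0], [0, 0, 0, 0, 0, 0]]}}

```text
time: 16.1
tool_pos: [0.5505, 0.032, 0.1204]
tool_rot: [-0.0, 0.715, 0.699, 0.0]
contact_force: [0.0, 1.6, -2.4]
gripper_width: 0.087
```

```bash
python3 -c "
from h import *
p=loc(.0455,.0455)
b=manip.grab_frame('side');plan([*p,.056],88.9,4)
crop('side',b,280,190,80,80,8,'g12')
"
```

```text
t 16.15 pos [0.5505 0.0323 0.1203] yaw 88.8 dist [ 0.0009 -0.0005 -0.0643] rotvec [ 0.  -0.  -0.1] F [-1.  -0.6 -1.8] w 0.082
[-0.0001, 0.0002, 0.0161, 0.0, -0.0, -0.0]
[-0.0001, 0.0002, 0.0161, 0.0, -0.0, -0.0]
[-0.0001, 0.0002, 0.0161, 0.0, -0.0, -0.0]
[-0.0001, 0.0002, 0.0161, 0.0, -0.0, -0.0]
```

View pics/g12.png

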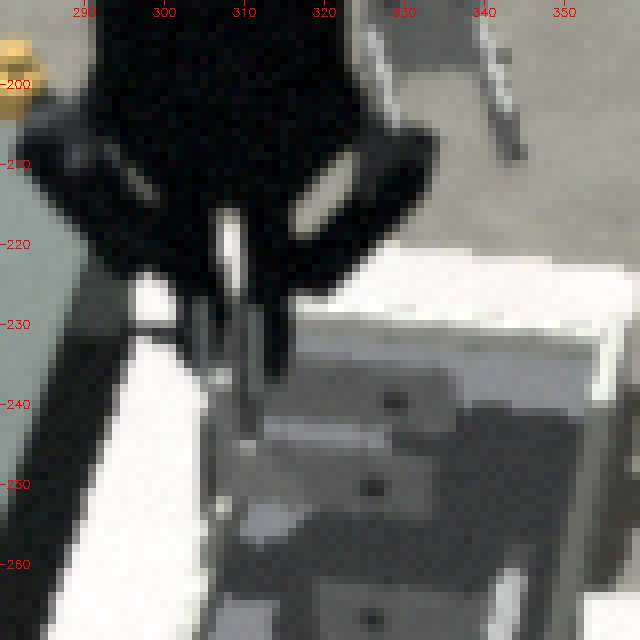

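```bash
python3 -c "
from h import *
t=tl(manip.state()['tool_pos'])
for u,v,z,o in((333.8,253.7,.0906,.023),(336.5,243.5,.0906,-.018),(333.8,246.2,.1146,.023),(336.5,235.8,.1146,-.018)):
  q=tl(ray('side',u,v,z))-t;print(q.round(4),'offset',(q[1]-o).round(4))
"
```

```text
[-0.0661  0.0191] offset -0.0039
[-0.067  -0.0201] offset -0.0021
[-0.0662  0.0184] offset -0.0046
[-0.0669 -0.0218] offset -0.0038
```

Emit:
{"api": "send_rows", "payload": {"steps": [[0.0035, 0.0004, 0.02, 0, 0, 0], [0, 0, 0.02, 0, 0, 0], [0, 0, 0.016, 0, 0, 0], [0, 0, 0.01, 0, 0, 0], [0, 0, 0, 0, 0, 0]]}}

```text
time: 16.77
tool_pos: [0.5517, 0.0351, 0.0539]
tool_rot: [0.0, 0.715, 0.699, 0.0]
contact_force: [-0.1, 1.2, -1.5]
gripper_width: 0.084
```

Emit:
{"api": "send_rows", "payload": {"steps": [[0, 0, 0.001, 0, 0, 0], [0, 0, 0.001, 0, 0, 0], [0, 0, 0, 0, 0, 0]]}}

```text
time: 17.15
tool_pos: [0.5519, 0.0351, 0.0534]
tool_rot: [0.0, 0.715, 0.699, 0.0]
contact_force: [-2.5, 0.6, 6.8]
gripper_width: 0.089
```

Emit:
{"api": "send_rows", "payload": {"steps": [[0, 0, -0.001, 0, 0, 0], [0, 0, 0, 0, 0, 0], [0, 0, -0.01, 0, 0, 0], [0, 0, -0.03, 0, 0, 0], [0, 0, -0.05, 0, 0, 0]], "grip": 0.4}}

```text
time: 17.77
tool_pos: [0.5495, 0.0352, 0.1423]
tool_rot: [-0.002, 0.715, 0.699, -0.001]
contact_force: [0.7, -0.7, -0.2]
gripper_width: 0.4
```

```bash
python3 -c "
from h import *
plan([.4001,-.4021,.16],98.8,10)
"
```

```text
t 17.77 pos [0.5495 0.0352 0.1423] yaw 88.7 dist [-0.1494 -0.4373  0.0177] rotvec [ -0.3  -0.  -10.1] F [ 0.7 -0.7 -0.2] w 0.4
[-0.0441, -0.014, -0.0017, -0.0, -0.0, -1.0]
[-0.0438, -0.0147, -0.0017, -0.0, -0.0, -1.0]
[-0.0435, -0.0155, -0.0017, -0.0, -0.0, -1.0]
[-0.0433, -0.0163, -0.0017, -0.0, -0.0, -1.0]
[-0.043, -0.017, -0.0017, -0.0, -0.0, -1.0]
[-0.0427, -0.0178, -0.0017, -0.0, -0.0, -1.0]
[-0.0423, -0.0185, -0.0017, -0.0, -0.0, -1.0]
[-0.042, -0.0193, -0.0018, -0.0, -0.0, -1.0]
[-0.0417, -0.02, -0.0018, -0.0, -0.0, -1.0]
[-0.0413, -0.0207, -0.0018, -0.0, -0.0, -1.0]
```

Emit:
{"api": "send_rows", "payload": {"steps": [[-0.0441, -0.014, -0.002, 0, 0, -1], [-0.0438, -0.0147, -0.002, 0, 0, -1], [-0.0435, -0.0155, -0.002, 0, 0, -1], [-0.0433, -0.0163, -0.002, 0, 0, -1], [-0.043, -0.017, 0, 0, 0, -1], [-0.0427, -0.0178, 0, 0, 0, -1], [-0.0423, -0.0185, 0, 0, 0, -1], [-0.042, -0.0193, 0, 0, 0, -1]]}}

```text
time: 18.77
tool_pos: [0.4307, -0.3162, 0.1518]
tool_rot: [0.001, 0.664, 0.747, 0.0]
contact_force: [-1.0, -0.0, 0.7]
gripper_width: 0.404
```

```bash
python3 -c "
from h import *
a=manip.grab_frame('top');b=manip.grab_frame('side');plan([.4001,-.4021,.11],98.8,3)
cv2.imwrite('pics/top4.png',a);cv2.imwrite('pics/side4.png',b)
crop('top',a,260,180,120,100,6,'g13',False)
"
```

```text
t 18.88 pos [ 0.4301 -0.3182  0.1519] yaw 96.4 dist [-0.03   -0.0839 -0.0419] rotvec [ 0.   0.1 -2.4] F [0.6 0.5 0.7] w 0.399
[-0.0266, -0.0131, 0.014, 0.0, 0.0, -0.8]
[-0.0265, -0.0134, 0.014, 0.0, 0.0, -0.8]
[-0.0263, -0.0138, 0.014, 0.0, 0.0, -0.8]
```

View pics/g13.png

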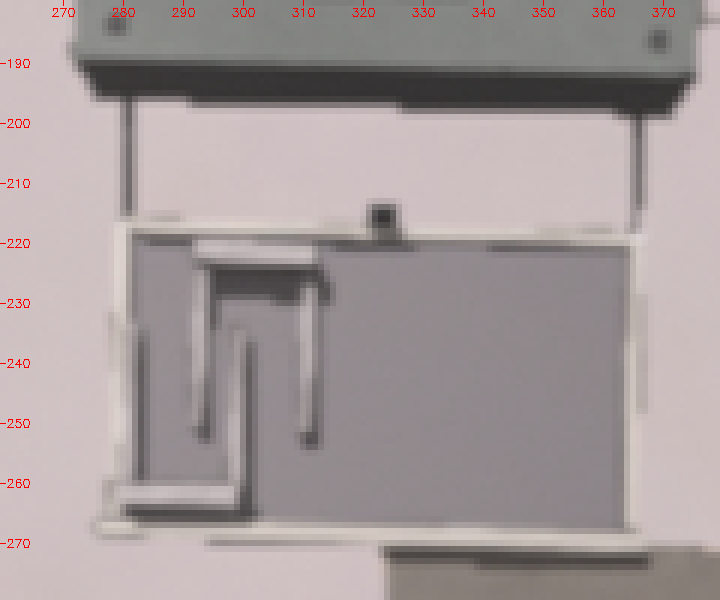

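View pics/side4.png

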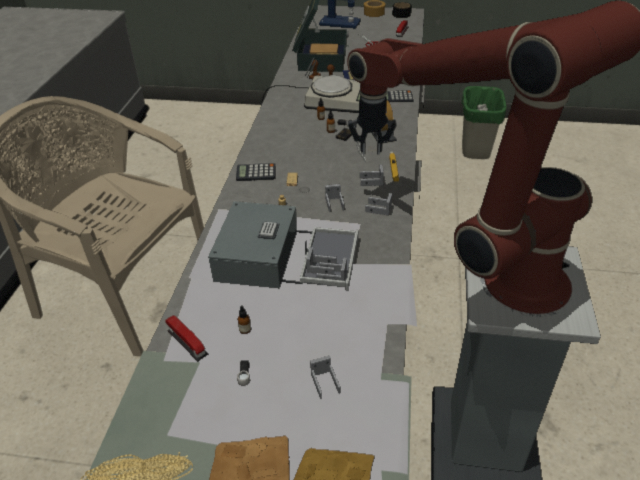

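View pics/top4.png

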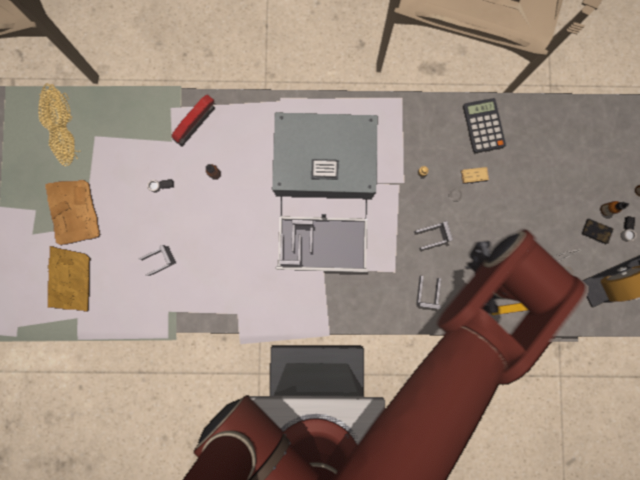

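```bash
python3 -c "
from h import *
for u,v in((291.8,221.7),(312.8,222)): print(tl(ray('top',u,v,.07)))
"
```

```text
[0.04334424 0.07109709]
[0.04415109 0.0242246 ]
```

Emit:
{"api": "send_rows", "payload": {"steps": [[-0.0266, -0.0131, 0.014, 0, 0, -0.8], [-0.0265, -0.0134, 0.014, 0, 0, -0.8], [-0.0263, -0.0138, 0.014, 0, 0, -0.8], [0, 0, 0, 0, 0, 0]]}}

```text
time: 19.38
tool_pos: [0.4009, -0.3988, 0.1081]
tool_rot: [-0.001, 0.65, 0.76, 0.0]
contact_force: [0.4, 0.7, 1.0]
gripper_width: 0.401
```

```bash
python3 -c "
from h import *
b=manip.grab_frame('side');plan([.4001,-.4021,.028],98.8,4)
crop('side',b,320,110,90,110,5,'g14',False)
"
```

```text
t 19.43 pos [ 0.4016 -0.3983  0.1088] yaw 99.0 dist [-0.0015 -0.0038 -0.0808] rotvec [-0.  -0.1  0.2] F [-0.1  0.2  0.4] w 0.399
[-0.0009, -0.0005, 0.0202, -0.0, -0.0, 0.1]
[-0.0009, -0.0005, 0.0202, -0.0, -0.0, 0.1]
[-0.0009, -0.0005, 0.0202, -0.0, -0.0, 0.1]
[-0.0009, -0.0005, 0.0202, -0.0, -0.0, 0.1]
```

View pics/g14.png

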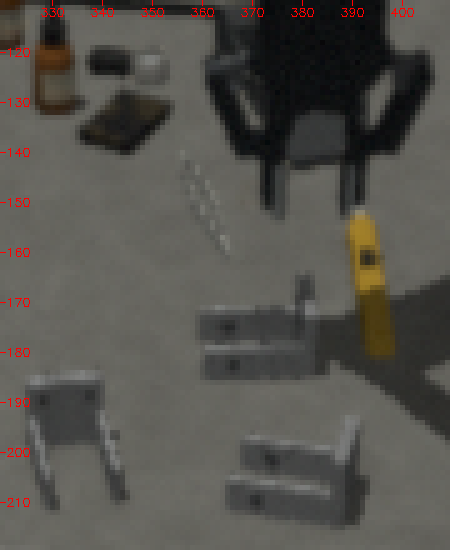

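Emit:
{"api": "send_rows", "payload": {"steps": [[-0.0015, -0.001, 0.025, 0, 0, 0], [-0.0015, -0.001, 0.025, 0, 0, 0], [-0.0006, 0, 0.02, 0, 0, 0], [0, 0, 0.0095, 0, 0, 0], [0, 0, 0, 0, 0, 0]]}}

```text
time: 20.05
tool_pos: [0.4003, -0.402, 0.0292]
tool_rot: [-0.0, 0.649, 0.761, 0.0]
contact_force: [-0.9, -0.2, 0.5]
gripper_width: 0.396
```

Emit:
{"api": "send_rows", "payload": {"steps": [[0, 0, 0, 0, 0, 0], [0, 0, 0, 0, 0, 0], [0, 0, 0, 0, 0, 0], [0, 0, -0.02, 0, 0, 0], [0, 0, -0.04, 0, 0, 0], [0, 0, -0.03, 0, 0, 0]], "grip": 0}}

```text
time: 20.8
tool_pos: [0.4004, -0.4028, 0.1219]
tool_rot: [0.001, 0.649, 0.761, -0.0]
contact_force: [0.3, -0.7, -2.0]
gripper_width: 0.092
```

```bash
python3 -c "
from h import *
p=loc(-.0455,.0185)
b=manip.grab_frame('side');plan([*p,.125],88.9,8)
crop('side',b,320,110,90,110,5,'g15',False)
"
```

```text
t 20.85 pos [ 0.4021 -0.4049  0.1267] yaw 99.1 dist [ 0.0578  0.4115 -0.0017] rotvec [ 0.3  0.4 10.2] F [ 1.7 -1.6  1.5] w 0.09
[0.0496, 0.0153, -0.0001, 0.0, 0.1, 1.3]
[0.05, 0.0142, -0.0001, 0.0, 0.1, 1.3]
[0.0503, 0.013, -0.0, 0.0, 0.1, 1.3]
[0.0506, 0.0119, 0.0, 0.0, 0.1, 1.3]
[0.0508, 0.0108, 0.0, 0.0, 0.1, 1.3]
[0.051, 0.0097, 0.0001, 0.0, 0.1, 1.3]
[0.0512, 0.0085, 0.0001, 0.0, 0.1, 1.3]
[0.0514, 0.0074, 0.0002, 0.0, 0.1, 1.3]
```

View pics/g15.png

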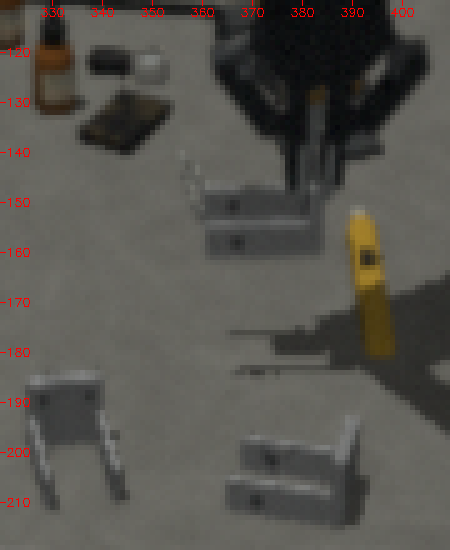

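Emit:
{"api": "send_rows", "payload": {"steps": [[0.0496, 0.0153, 0, 0, 0, 1.3], [0.05, 0.0142, 0, 0, 0, 1.3], [0.0503, 0.013, 0, 0, 0, 1.3], [0.0506, 0.0119, 0, 0, 0, 1.3], [0.0508, 0.0108, 0, 0, 0, 1.3], [0.051, 0.0097, 0, 0, 0, 1.3], [0.0512, 0.0085, 0, 0, 0, 1.3], [0.0514, 0.0074, 0, 0, 0, 1.3]]}}

```text
time: 21.85
tool_pos: [0.4584, 0.0105, 0.1195]
tool_rot: [0.0, 0.715, 0.699, 0.0]
contact_force: [0.4, -0.3, -1.6]
gripper_width: 0.089
```

Emit:
{"api": "send_rows", "payload": {"steps": [[0, 0, 0, 0, 0, 0], [0, 0, 0, 0, 0, 0]]}}

```text
time: 22.1
tool_pos: [0.4584, 0.0086, 0.1193]
tool_rot: [0.0, 0.715, 0.699, -0.0]
contact_force: [-0.5, -0.8, -2.1]
gripper_width: 0.089
```

```bash
python3 -c "
from h import *
p=loc(-.0455,.0185)
b=manip.grab_frame('side');plan([*p,.055],88.9,4)
crop('side',b,290,190,80,80,8,'g16')
"
```

```text
t 22.15 pos [0.4585 0.008  0.1193] yaw 88.7 dist [ 0.0014 -0.0015 -0.0643] rotvec [-0.   0.  -0.2] F [-0.3 -0.5 -1.9] w 0.09
[-0.0004, 0.0004, 0.0161, -0.0, 0.0, -0.1]
[-0.0004, 0.0004, 0.0161, -0.0, 0.0, -0.1]
[-0.0004, 0.0004, 0.0161, -0.0, 0.0, -0.1]
[-0.0004, 0.0004, 0.0161, -0.0, 0.0, -0.1]
```

View pics/g16.png

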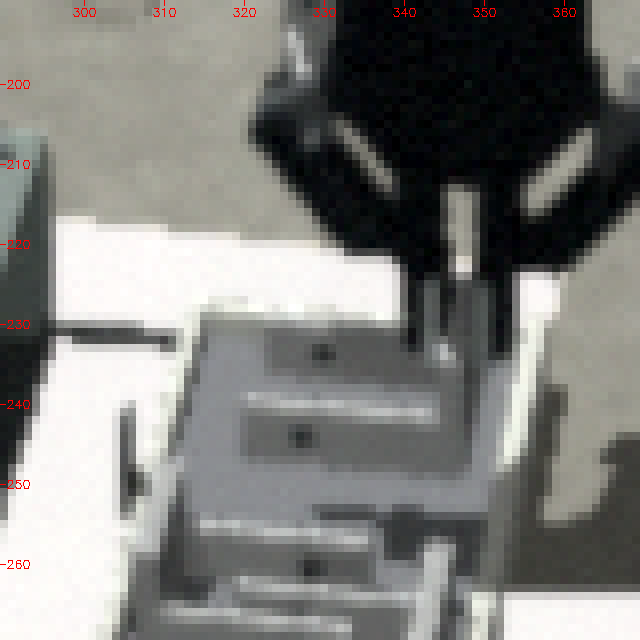

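```bash
cat >> h.py <<'E'
def off(pts,z):
    t=tl(manip.state()['tool_pos']);print(t.round(4))
    for u,v,dz,o in pts:
        q=tl(ray('side',u,v,z+dz))-t;print(q.round(4),'offset',(q[1]-o).round(4))
E
python3 -c "
from h import *
off([(320,247.1,0,.023),(322.6,236.9,0,-.018),(320.2,240.6,.024,.023),(322.6,230.3,.024,-.018)],.0898)
"
```

```text
[-0.0469  0.0199]
[0.0637 0.0245] offset 0.0015
[ 0.0637 -0.0156] offset 0.0024
[0.0621 0.0273] offset 0.0043
[ 0.0628 -0.0132] offset 0.0048
```

Emit:
{"api": "send_rows", "payload": {"steps": [[-0.003, -0.001, 0.02, 0, 0, 0], [0, -0.0004, 0.02, 0, 0, 0], [0, 0, 0.016, 0, 0, 0], [0, 0, 0.009, 0, 0, 0], [0, 0, 0, 0, 0, 0]]}}

```text
time: 22.78
tool_pos: [0.4571, 0.0055, 0.0542]
tool_rot: [-0.0, 0.715, 0.699, -0.0]
contact_force: [-0.0, 0.5, -1.4]
gripper_width: 0.088
```

Emit:
{"api": "send_rows", "payload": {"steps": [[0, 0, 0.001, 0, 0, 0], [0, 0, 0.001, 0, 0, 0], [0, 0, 0.001, 0, 0, 0], [0, 0, 0, 0, 0, 0]]}}

```text
time: 23.28
tool_pos: [0.458, 0.0059, 0.0528]
tool_rot: [0.0, 0.715, 0.699, 0.0]
contact_force: [-2.5, 0.9, 5.8]
gripper_width: 0.085
```

Emit:
{"api": "send_rows", "payload": {"steps": [[0, 0, -0.001, 0, 0, 0], [0, 0, 0, 0, 0, 0], [0, 0, -0.01, 0, 0, 0], [0, 0, -0.03, 0, 0, 0], [0, 0, -0.05, 0, 0, 0]], "grip": 0.4}}

```text
time: 23.9
tool_pos: [0.4557, 0.006, 0.1421]
tool_rot: [-0.002, 0.715, 0.699, -0.001]
contact_force: [0.4, 0.4, -0.2]
gripper_width: 0.401
```

```bash
python3 -c "
from h import *
plan([.46,.22,.16],53,7)
"
```

```text
t 23.9 pos [0.4557 0.006  0.1421] yaw 88.7 dist [0.0043 0.214  0.0179] rotvec [-0.2  0.  35.7] F [ 0.4  0.4 -0.2] w 0.401
[0.0306, -0.0001, -0.0025, -0.0, 0.0, 5.1]
[0.0304, -0.0028, -0.0025, -0.0, 0.0, 5.1]
[0.0301, -0.0055, -0.0025, -0.0, 0.0, 5.1]
[0.0295, -0.0082, -0.0025, -0.0, 0.0, 5.1]
[0.0286, -0.0107, -0.0025, -0.0, 0.0, 5.1]
[0.0276, -0.0132, -0.0025, -0.0, 0.0, 5.1]
[0.0263, -0.0156, -0.0026, -0.0, 0.0, 5.1]
```

Emit:
{"api": "send_rows", "payload": {"steps": [[0.0306, -0.0001, -0.0025, 0, 0, 5.1], [0.0304, -0.0028, -0.0025, 0, 0, 5.1], [0.0301, -0.0055, -0.0025, 0, 0, 5.1], [0.0295, -0.0082, -0.0025, 0, 0, 5.1], [0.0286, -0.0107, -0.0025, 0, 0, 5.1], [0.0276, -0.0132, -0.0025, 0, 0, 5.1], [0.0263, -0.0156, -0.0026, 0, 0, 5.1]]}}

```text
time: 24.78
tool_pos: [0.4617, 0.2209, 0.1609]
tool_rot: [0.0, 0.896, 0.445, 0.0]
contact_force: [-0.5, -0.3, -0.4]
gripper_width: 0.403
```

```bash
python3 -c "
from h import *
a=manip.grab_frame('top');b=manip.grab_frame('side');plan([.4742,.3449,.115],24.4,4)
cv2.imwrite('pics/top5.png',a)
crop('top',a,260,180,120,100,6,'g17',False)
crop('top',a,400,200,120,120,6,'g18')
crop('side',b,270,220,120,180,3.3,'g19',False)
"
```

```text
t 24.88 pos [0.4618 0.2219 0.1612] yaw 53.2 dist [ 0.0124  0.123  -0.0462] rotvec [ 0.  -0.1 28.8] F [ 0.4 -0.4 -0.1] w 0.4
[0.0264, -0.016, 0.0116, 0.0, -0.0, 7.2]
[0.0242, -0.0191, 0.0116, 0.0, -0.0, 7.2]
[0.0217, -0.022, 0.0116, 0.0, -0.0, 7.2]
[0.0187, -0.0246, 0.0116, 0.0, -0.0, 7.2]
```

View pics/g17.png

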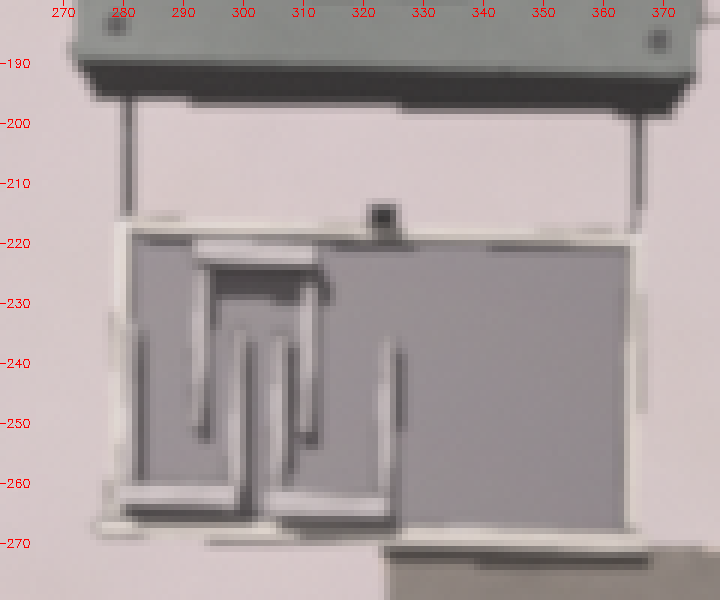

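View pics/g18.png

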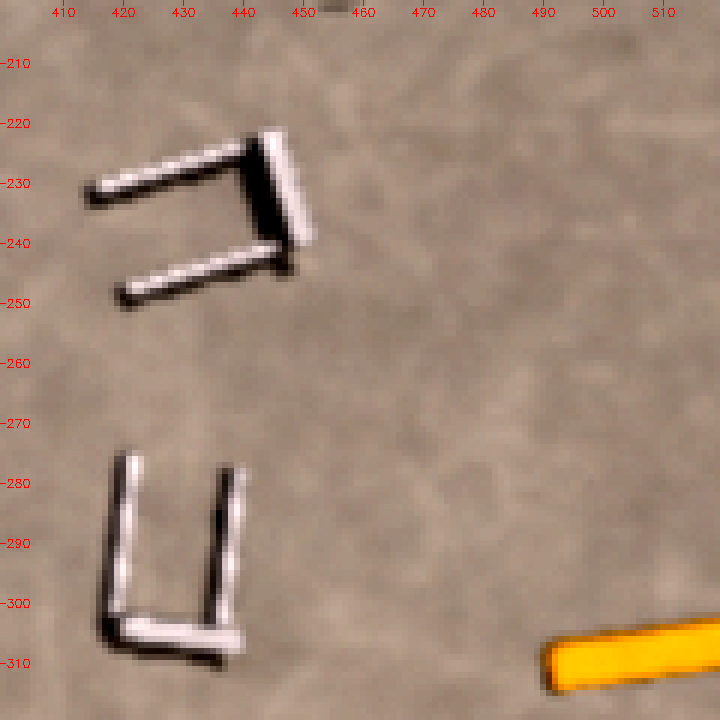

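View pics/g19.png

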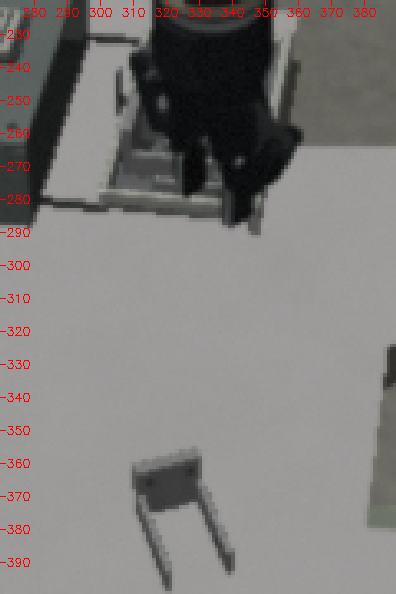

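```bash
python3 -c "
from h import *
for u,v in((304.2,263.3),(324.7,263.6)): print(tl(ray('top',u,v,.07)))
"
```

```text
[-0.04851673  0.04028307]
[-0.04778371 -0.00513507]
```

Emit:
{"api": "send_rows", "payload": {"steps": [[0.0264, -0.016, 0.0116, 0, 0, 7.2], [0.0242, -0.0191, 0.0116, 0, 0, 7.2], [0.0217, -0.022, 0.0116, 0, 0, 7.2], [0.0187, -0.0246, 0.0116, 0, 0, 7.2], [0, 0, 0, 0, 0, 0]]}}

```text
time: 25.5
tool_pos: [0.4738, 0.343, 0.1128]
tool_rot: [0.0, 0.977, 0.211, -0.001]
contact_force: [-0.4, -0.3, 0.3]
gripper_width: 0.401
```

```bash
python3 -c "
from h import *
b=manip.grab_frame('side');plan([.4742,.3449,.028],24.4,4)
crop('side',b,280,290,100,110,5,'g20',False)
"
```

```text
t 25.55 pos [0.4741 0.3423 0.1133] yaw 24.4 dist [ 0.0001  0.0026 -0.0853] rotvec [ 0.   0.1 -0. ] F [0.2 0.3 1.1] w 0.402
[0.0003, -0.0006, 0.0213, 0.0, 0.0, -0.0]
[0.0003, -0.0006, 0.0213, 0.0, 0.0, -0.0]
[0.0003, -0.0006, 0.0213, 0.0, 0.0, -0.0]
[0.0003, -0.0006, 0.0213, 0.0, 0.0, -0.0]
```

View pics/g20.png

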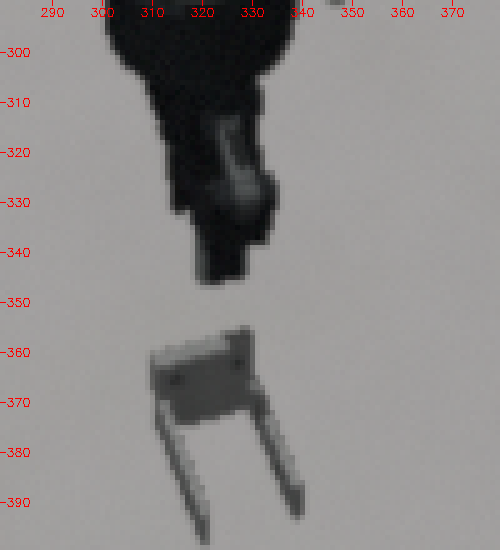

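Emit:
{"api": "send_rows", "payload": {"steps": [[0.0006, -0.001, 0.025, 0, 0, 0], [0.0004, -0.001, 0.025, 0, 0, 0], [0, -0.0004, 0.024, 0, 0, 0], [0, 0, 0.0105, 0, 0, 0], [0, 0, 0, 0, 0, 0]]}}

```text
time: 26.18
tool_pos: [0.4741, 0.3444, 0.0291]
tool_rot: [0.0, 0.978, 0.21, -0.0]
contact_force: [0.4, -0.3, 0.2]
gripper_width: 0.397
```

Emit:
{"api": "send_rows", "payload": {"steps": [[0, 0, 0, 0, 0, 0], [0, 0, 0, 0, 0, 0], [0, 0, 0, 0, 0, 0], [0, 0, -0.02, 0, 0, 0], [0, 0, -0.04, 0, 0, 0], [0, 0, -0.03, 0, 0, 0]], "grip": 0}}

```text
time: 26.92
tool_pos: [0.4743, 0.3455, 0.1215]
tool_rot: [-0.0, 0.978, 0.21, 0.001]
contact_force: [-0.1, 0.1, -1.7]
gripper_width: 0.088
```

```bash
python3 -c "
from h import *
p=loc(.0455,-.009)
plan([*p,.125],88.9,8)
"
```

```text
t 26.93 pos [0.4743 0.3455 0.1215] yaw 24.2 dist [ 0.076  -0.3682  0.0035] rotvec [  0.   -0.1 -64.7] F [-0.1  0.1 -1.7] w 0.088
[-0.0102, 0.0459, -0.0005, 0.0, -0.0, -8.1]
[-0.0166, 0.044, -0.0005, 0.0, -0.0, -8.1]
[-0.0226, 0.0412, -0.0005, 0.0, -0.0, -8.1]
[-0.0282, 0.0376, -0.0005, 0.0, -0.0, -8.1]
[-0.0332, 0.0333, -0.0005, 0.0, -0.0, -8.1]
[-0.0375, 0.0283, -0.0004, 0.0, -0.0, -8.1]
[-0.0411, 0.0227, -0.0004, 0.0, -0.0, -8.1]
[-0.0439, 0.0167, -0.0004, 0.0, -0.0, -8.1]
```

Emit:
{"api": "send_rows", "payload": {"steps": [[-0.0102, 0.0459, -0.001, 0, 0, -8.1], [-0.0166, 0.044, -0.001, 0, 0, -8.1], [-0.0226, 0.0412, -0.001, 0, 0, -8.1], [-0.0282, 0.0376, 0, 0, 0, -8.1], [-0.0332, 0.0333, 0, 0, 0, -8.1], [-0.0375, 0.0283, 0, 0, 0, -8.1], [-0.0411, 0.0227, 0, 0, 0, -8.1], [-0.0439, 0.0167, 0, 0, 0, -8.1]]}}

```text
time: 27.92
tool_pos: [0.5504, -0.0242, 0.1231]
tool_rot: [0.0, 0.712, 0.703, 0.0]
contact_force: [0.3, 0.3, -1.3]
gripper_width: 0.086
```

Emit:
{"api": "send_rows", "payload": {"steps": [[0, 0, 0, 0, 0, 0], [0, 0, 0, 0, 0, 0]]}}

```text
time: 28.18
tool_pos: [0.55, -0.0225, 0.1225]
tool_rot: [-0.0, 0.714, 0.7, 0.0]
contact_force: [-0.3, -0.0, -1.7]
gripper_width: 0.087
```

```bash
python3 -c "
from h import *
p=loc(.0455,-.009)
b=manip.grab_frame('side');plan([*p,.055],88.9,4)
crop('side',b,285,180,80,75,8,'g21')
"
```

```text
t 28.23 pos [ 0.55   -0.022   0.1224] yaw 89.0 dist [ 0.0003 -0.0006 -0.0674] rotvec [-0.  -0.   0.1] F [ 0.6  0.6 -2.1] w 0.088
[-0.0002, 0.0001, 0.0168, -0.0, -0.0, 0.0]
[-0.0002, 0.0001, 0.0168, -0.0, -0.0, 0.0]
[-0.0002, 0.0001, 0.0168, -0.0, -0.0, 0.0]
[-0.0002, 0.0001, 0.0168, -0.0, -0.0, 0.0]
```

View pics/g21.png

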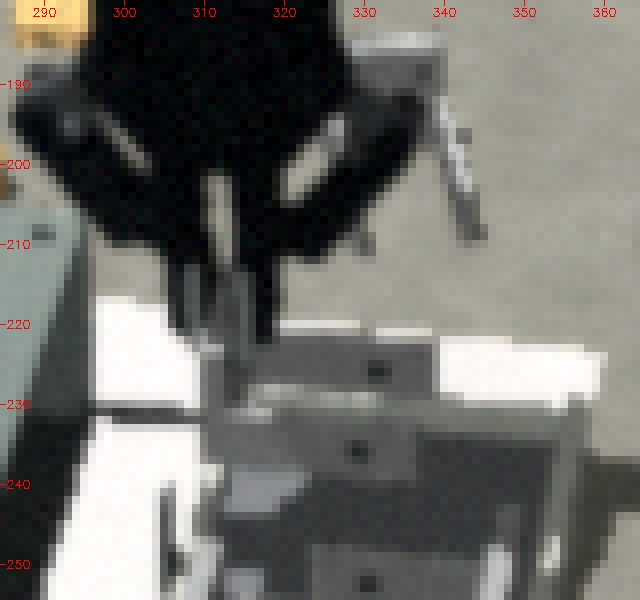

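```bash
python3 -c "
from h import *
off([(336,239.3,0,.023),(338.5,229.3,0,-.018),(336,232.3,.024,.023),(338.5,222.2,.024,-.018)],.0928)
"
```

```text
[ 0.0451 -0.0084]
[-0.0643  0.0208] offset -0.0022
[-0.0648 -0.0197] offset -0.0017
[-0.0646  0.0218] offset -0.0012
[-0.0649 -0.0192] offset -0.0012
```

Emit:
{"api": "send_rows", "payload": {"steps": [[0.001, 0, 0.02, 0, 0, 0], [0, 0, 0.02, 0, 0, 0], [0, 0, 0.018, 0, 0, 0], [0, 0, 0.01, 0, 0, 0], [0, 0, 0, 0, 0, 0]]}}

```text
time: 28.85
tool_pos: [0.5506, -0.0219, 0.0538]
tool_rot: [-0.0, 0.713, 0.701, 0.0]
contact_force: [1.4, 0.4, -2.2]
gripper_width: 0.087
```

Emit:
{"api": "send_rows", "payload": {"steps": [[0, 0, 0.001, 0, 0, 0], [0, 0, 0.001, 0, 0, 0], [0, 0, 0.001, 0, 0, 0], [0, 0, 0, 0, 0, 0]]}}

```text
time: 29.35
tool_pos: [0.5513, -0.0221, 0.0529]
tool_rot: [0.001, 0.713, 0.701, 0.001]
contact_force: [-2.6, 0.6, 6.1]
gripper_width: 0.088
```

Emit:
{"api": "send_rows", "payload": {"steps": [[0, 0, -0.001, 0, 0, 0], [0, 0, 0, 0, 0, 0], [0, 0, -0.01, 0, 0, 0], [0, 0, -0.03, 0, 0, 0], [0, 0, -0.05, 0, 0, 0]], "grip": 0.4}}

```text
time: 29.98
tool_pos: [0.5497, -0.0216, 0.1421]
tool_rot: [-0.001, 0.713, 0.701, -0.0]
contact_force: [1.3, 0.7, 0.3]
gripper_width: 0.402
```

```bash
python3 -c "
from h import *
plan([.367,-.2547,.15],83,7)
"
```

```text
t 29.98 pos [ 0.5497 -0.0216  0.1421] yaw 89.0 dist [-0.1827 -0.2331  0.0079] rotvec [-0.1 -0.   6. ] F [1.3 0.7 0.3] w 0.402
[-0.0337, -0.0255, -0.0011, -0.0, -0.0, 0.9]
[-0.0341, -0.025, -0.0011, -0.0, -0.0, 0.9]
[-0.0345, -0.0245, -0.0011, -0.0, -0.0, 0.9]
[-0.0349, -0.024, -0.0011, -0.0, -0.0, 0.9]
[-0.0352, -0.0235, -0.0011, -0.0, -0.0, 0.9]
[-0.0356, -0.0229, -0.0011, -0.0, -0.0, 0.9]
[-0.0359, -0.0224, -0.0011, -0.0, -0.0, 0.9]
```

Emit:
{"api": "send_rows", "payload": {"steps": [[-0.0337, -0.0255, -0.001, 0, 0, 0.9], [-0.0341, -0.025, -0.001, 0, 0, 0.9], [-0.0345, -0.0245, -0.001, 0, 0, 0.9], [-0.0349, -0.024, 0, 0, 0, 0.9], [-0.0352, -0.0235, 0, 0, 0, 0.9], [-0.0356, -0.0229, 0, 0, 0, 0.9], [-0.0359, -0.0224, 0, 0, 0, 0.9], [0, 0, 0.02, 0, 0, 0]]}}

```text
time: 30.98
tool_pos: [0.3677, -0.2582, 0.1283]
tool_rot: [0.004, 0.752, 0.659, 0.0]
contact_force: [-0.4, 1.1, 0.3]
gripper_width: 0.399
```

```bash
python3 -c "
from h import *
a=manip.grab_frame('top');b=manip.grab_frame('side');plan([.367,-.2547,.028],83,4)
cv2.imwrite('pics/top6.png',a)
crop('top',a,260,180,120,100,6,'g22',False)
crop('side',b,300,120,120,160,4,'g23',False)
"
```

```text
t 31.07 pos [ 0.3663 -0.2546  0.1244] yaw 82.6 dist [ 0.0007 -0.0001 -0.0964] rotvec [-0.  -0.1 -0.4] F [ 0.3 -0.4 -0.2] w 0.4
[-0.0, 0.0002, 0.0241, -0.0, -0.0, -0.1]
[-0.0, 0.0002, 0.0241, -0.0, -0.0, -0.1]
[-0.0, 0.0002, 0.0241, -0.0, -0.0, -0.1]
[0.0, 0.0002, 0.0241, -0.0, -0.0, -0.1]
```

View pics/g22.png

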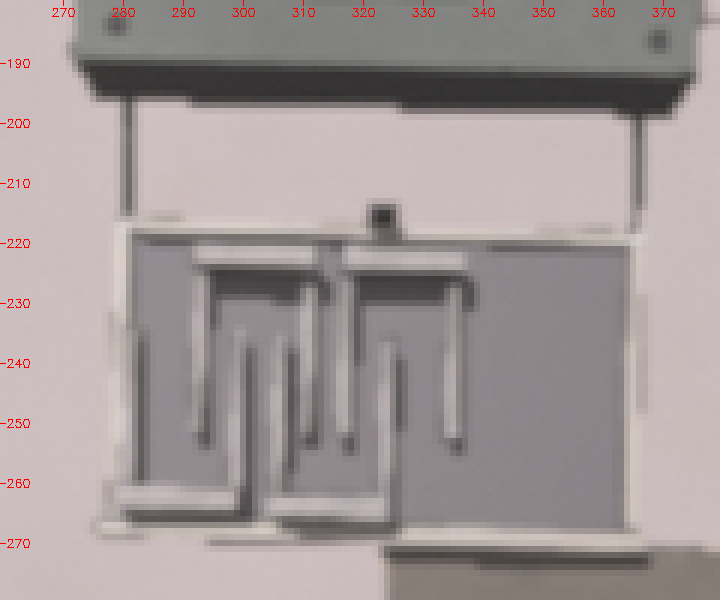

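View pics/g23.png

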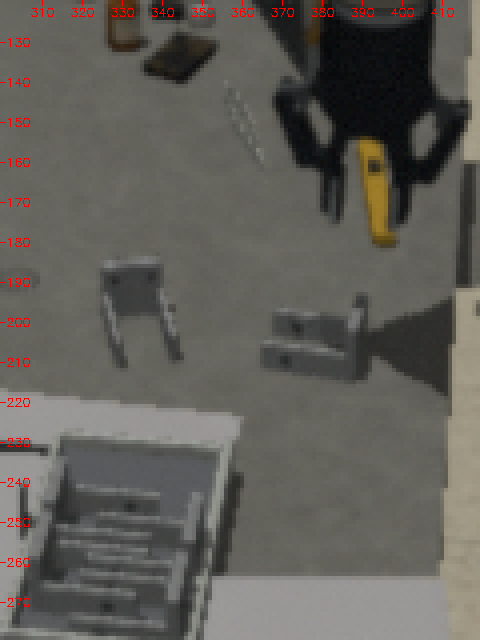

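```bash
python3 -c "
from h import *
for u,v in((316.3,222.6),(337.6,222.8)): print(tl(ray('top',u,v,.07)))
"
```

```text
[0.04304972 0.01636995]
[ 0.04410268 -0.03120184]
```

Emit:
{"api": "send_rows", "payload": {"steps": [[0, 0.0004, 0.03, 0, 0, -0.3], [0, 0.0003, 0.03, 0, 0, 0], [0, 0, 0.025, 0, 0, 0], [0, 0, 0.01, 0, 0, 0], [0, 0, 0, 0, 0, 0]]}}

```text
time: 31.7
tool_pos: [0.3681, -0.2545, 0.0305]
tool_rot: [0.0, 0.749, 0.663, 0.0]
contact_force: [-0.6, 0.6, 0.8]
gripper_width: 0.402
```

Emit:
{"api": "send_rows", "payload": {"steps": [[0, 0, 0, 0, 0, 0], [0, 0, 0, 0, 0, 0], [0, 0, 0, 0, 0, 0], [0, 0, -0.02, 0, 0, 0], [0, 0, -0.04, 0, 0, 0], [0, 0, -0.03, 0, 0, 0]], "grip": 0}}

```text
time: 32.45
tool_pos: [0.3677, -0.2546, 0.1214]
tool_rot: [0.0, 0.749, 0.663, 0.0]
contact_force: [1.0, -0.3, -1.3]
gripper_width: 0.079
```

```bash
python3 -c "
from h import *
p=loc(-.0455,-.0360)
plan([*p,.125],88.9,6)
"
```

```text
t 32.45 pos [ 0.3677 -0.2546  0.1214] yaw 83.0 dist [0.0912 0.2067 0.0036] rotvec [ 0.   0.  -5.9] F [ 1.  -0.3 -1.3] w 0.079
[0.036, 0.0109, -0.0006, 0.0, 0.0, -1.0]
[0.0359, 0.0115, -0.0006, 0.0, 0.0, -1.0]
[0.0356, 0.0121, -0.0006, 0.0, 0.0, -1.0]
[0.0354, 0.0127, -0.0006, 0.0, 0.0, -1.0]
[0.0352, 0.0133, -0.0006, 0.0, 0.0, -1.0]
[0.035, 0.0139, -0.0006, 0.0, 0.0, -1.0]
```

Emit:
{"api": "send_rows", "payload": {"steps": [[0.036, 0.0109, 0, 0, 0, -1], [0.0359, 0.0115, 0, 0, 0, -1], [0.0356, 0.0121, 0, 0, 0, -1], [0.0354, 0.0127, 0, 0, 0, -1], [0.0352, 0.0133, 0, 0, 0, -1], [0.035, 0.0139, 0, 0, 0, -1], [0, 0, 0, 0, 0, 0], [0, 0, 0, 0, 0, 0]]}}

```text
time: 33.45
tool_pos: [0.4582, -0.0481, 0.1198]
tool_rot: [-0.0, 0.713, 0.701, -0.0]
contact_force: [-0.3, -0.3, -1.6]
gripper_width: 0.084
```

```bash
python3 -c "
from h import *
p=loc(-.0455,-.036)
b=manip.grab_frame('side');plan([*p,.055],88.9,4)
crop('side',b,295,170,80,75,8,'g24')
"
```

```text
t 33.5 pos [ 0.4582 -0.0485  0.1199] yaw 89.0 dist [ 0.0006  0.0005 -0.0649] rotvec [-0.   0.   0.1] F [-0.3 -0.4 -0.9] w 0.086
[0.0001, 0.0002, 0.0162, -0.0, 0.0, 0.0]
[0.0001, 0.0002, 0.0162, -0.0, 0.0, 0.0]
[0.0001, 0.0002, 0.0162, -0.0, 0.0, 0.0]
[0.0001, 0.0002, 0.0162, -0.0, 0.0, 0.0]
```

View pics/g24.png

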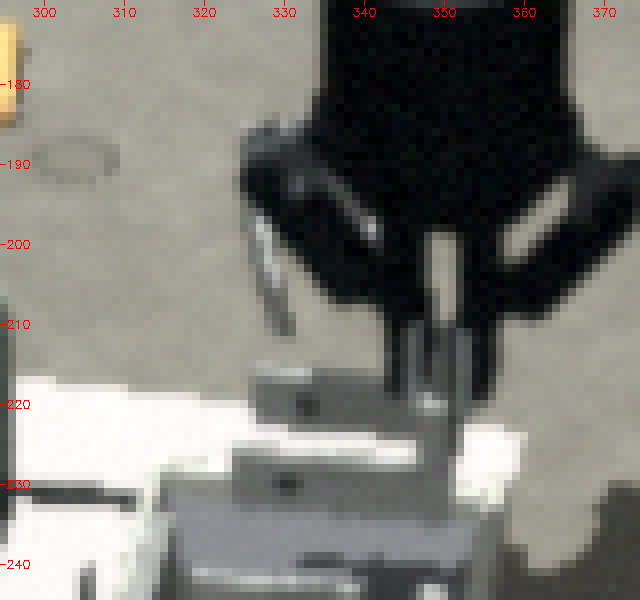

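```bash
python3 -c "
from h import *
off([(323.4,232.9,0,.023),(325.8,223.4,0,-.018),(323.4,226.7,.024,.023),(325.8,217.3,.024,-.018)],.0895)
"
```

```text
[-0.0461 -0.0366]
[0.0636 0.0244] offset 0.0014
[ 0.0637 -0.015 ] offset 0.003
[0.0624 0.0284] offset 0.0054
[ 0.0626 -0.0106] offset 0.0074
```

Emit:
{"api": "send_rows", "payload": {"steps": [[0, 0.0005, 0.02, 0, 0, 0], [0, 0, 0.02, 0, 0, 0], [0, 0, 0.016, 0, 0, 0], [0, 0, 0.009, 0, 0, 0], [0, 0, 0, 0, 0, 0]]}}

```text
time: 34.12
tool_pos: [0.4592, -0.0483, 0.0551]
tool_rot: [-0.0, 0.713, 0.701, -0.0]
contact_force: [-0.3, 0.3, -1.4]
gripper_width: 0.083
```

Emit:
{"api": "send_rows", "payload": {"steps": [[0, 0, 0.001, 0, 0, 0], [0, 0, 0.001, 0, 0, 0], [0, 0, 0.001, 0, 0, 0], [0, 0, 0, 0, 0, 0]]}}

```text
time: 34.62
tool_pos: [0.4602, -0.048, 0.0539]
tool_rot: [0.001, 0.713, 0.701, 0.001]
contact_force: [-1.8, 0.3, 5.5]
gripper_width: 0.089
```

Emit:
{"api": "send_rows", "payload": {"steps": [[0, 0, -0.0005, 0, 0, 0], [0, 0, 0, 0, 0, 0], [0, 0, -0.01, 0, 0, 0], [0, 0, -0.03, 0, 0, 0], [0, 0, -0.05, 0, 0, 0]], "grip": 0.4}}

```text
time: 35.25
tool_pos: [0.4576, -0.0476, 0.1422]
tool_rot: [-0.002, 0.713, 0.701, -0.001]
contact_force: [0.3, -0.7, 0.5]
gripper_width: 0.398
```

```bash
python3 -c "
from h import *
plan([.5362,-.2966,.14],16.8,8)
"
```

```text
t 35.25 pos [ 0.4576 -0.0476  0.1422] yaw 89.0 dist [ 0.0786 -0.249  -0.0022] rotvec [-0.2  0.1 72.2] F [ 0.3 -0.7  0.5] w 0.398
[-0.0309, 0.0104, 0.0002, -0.0, 0.0, 9.0]
[-0.0289, 0.0151, 0.0002, -0.0, 0.0, 9.0]
[-0.0262, 0.0194, 0.0002, -0.0, 0.0, 9.0]
[-0.0228, 0.0233, 0.0002, -0.0, 0.0, 9.0]
[-0.0189, 0.0266, 0.0002, -0.0, 0.0, 9.0]
[-0.0145, 0.0292, 0.0002, -0.0, 0.0, 9.0]
[-0.0097, 0.0312, 0.0002, -0.0, 0.0, 9.0]
[-0.0047, 0.0323, 0.0003, -0.0, 0.0, 9.0]
```

Emit:
{"api": "send_rows", "payload": {"steps": [[-0.0309, 0.0104, 0, 0, 0, 9], [-0.0289, 0.0151, 0, 0, 0, 9], [-0.0262, 0.0194, 0, 0, 0, 9], [-0.0228, 0.0233, 0, 0, 0, 9], [-0.0189, 0.0266, 0, 0, 0, 9], [-0.0145, 0.0292, 0, 0, 0, 9], [-0.0097, 0.0312, 0, 0, 0, 9], [-0.0047, 0.0323, 0, 0, 0, 9]]}}

```text
time: 36.25
tool_pos: [0.5385, -0.2978, 0.1433]
tool_rot: [0.0, 0.989, 0.145, 0.0]
contact_force: [0.4, -0.1, 1.0]
gripper_width: 0.402
```

Emit:
{"api": "send_rows", "payload": {"steps": [[0, 0, 0.02, 0, 0, 0], [0, 0, 0, 0, 0, 0]]}}

```text
time: 36.5
tool_pos: [0.5365, -0.2951, 0.1199]
tool_rot: [-0.002, 0.989, 0.148, -0.002]
contact_force: [0.2, 0.1, -0.4]
gripper_width: 0.4
```

```bash
python3 -c "
from h import *
a=manip.grab_frame('top');b=manip.grab_frame('side');plan([.5362,-.2966,.028],16.8,4)
cv2.imwrite('pics/top7.png',a)
crop('top',a,260,180,120,100,6,'g25',False)
crop('side',b,270,120,120,160,4,'g26',False)
for u,v in((304.2,263.3),(324.7,263.6)): pass
"
```

```text
t 36.6 pos [ 0.5375 -0.2954  0.1219] yaw 17.1 dist [-0.0013 -0.0012 -0.0939] rotvec [-0.1  0.1  0.3] F [-0.6 -0.3 -0.7] w 0.398
[-0.0004, 0.0002, 0.0235, -0.0, 0.0, 0.1]
[-0.0004, 0.0002, 0.0235, -0.0, 0.0, 0.1]
[-0.0004, 0.0002, 0.0235, -0.0, 0.0, 0.1]
[-0.0004, 0.0002, 0.0235, -0.0, 0.0, 0.1]
```

View pics/g25.png

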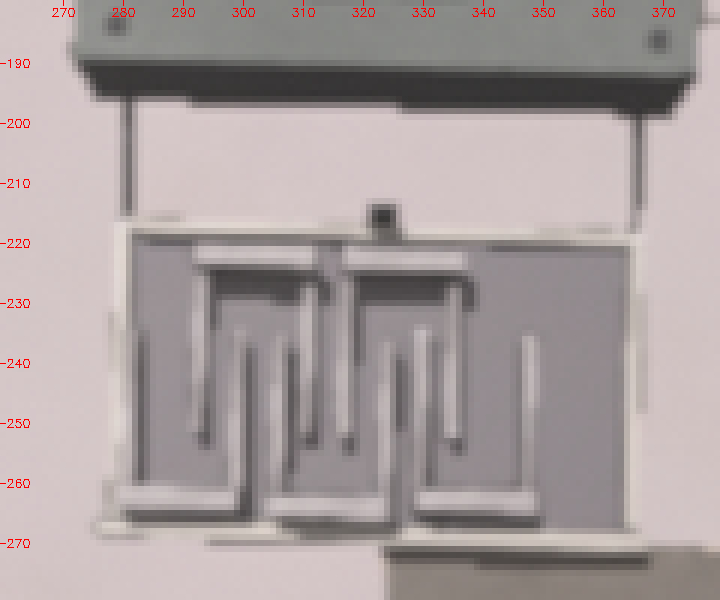

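View pics/g26.png

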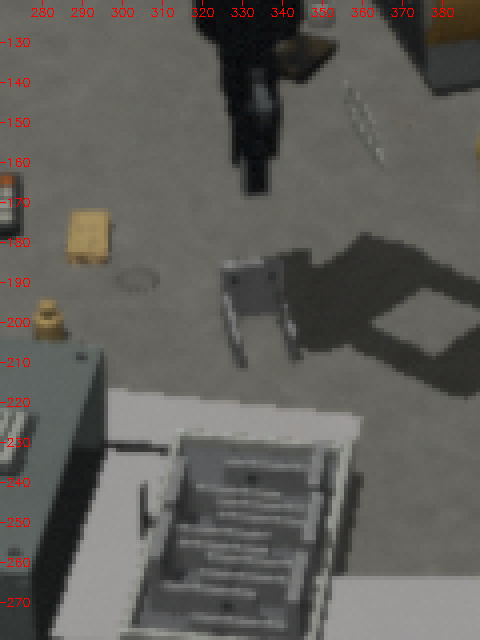

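```bash
python3 -c "
from h import *
for u,v in((328.6,262.8),(349.5,263)): print(tl(ray('top',u,v,.07)))
"
```

```text
[-0.04574741 -0.01372352]
[-0.04476424 -0.06006898]
```

Emit:
{"api": "send_rows", "payload": {"steps": [[-0.0008, 0.0004, 0.03, 0, 0, 0.3], [-0.0008, 0.0004, 0.03, 0, 0, 0], [0, 0, 0.023, 0, 0, 0], [0, 0, 0.01, 0, 0, 0], [0, 0, 0, 0, 0, 0]]}}

```text
time: 37.22
tool_pos: [0.5367, -0.2973, 0.0296]
tool_rot: [-0.0, 0.989, 0.146, -0.0]
contact_force: [-0.6, 0.9, 0.6]
gripper_width: 0.398
```

Emit:
{"api": "send_rows", "payload": {"steps": [[0, 0, 0, 0, 0, 0], [0, 0, 0, 0, 0, 0], [0, 0, 0, 0, 0, 0], [0, 0, -0.02, 0, 0, 0], [0, 0, -0.04, 0, 0, 0], [0, 0, -0.03, 0, 0, 0]], "grip": 0}}

```text
time: 37.98
tool_pos: [0.5371, -0.2981, 0.1222]
tool_rot: [0.001, 0.989, 0.145, 0.001]
contact_force: [0.3, -0.8, -0.7]
gripper_width: 0.087
```

```bash
python3 -c "
from h import *
p=loc(.0455,-.063)
plan([*p,.125],88.9,8)
"
```

```text
t 37.98 pos [ 0.5371 -0.2981  0.1222] yaw 16.7 dist [0.0122 0.2215 0.0028] rotvec [  0.1   0.  -72.2] F [ 0.3 -0.8 -0.7] w 0.087
[0.0094, -0.0261, -0.0004, 0.0, 0.0, -9.0]
[0.0134, -0.0243, -0.0004, 0.0, 0.0, -9.0]
[0.017, -0.0219, -0.0004, 0.0, 0.0, -9.0]
[0.0203, -0.0189, -0.0004, 0.0, 0.0, -9.0]
[0.023, -0.0155, -0.0004, 0.0, 0.0, -9.0]
[0.0251, -0.0117, -0.0004, 0.0, 0.0, -9.0]
[0.0267, -0.0076, -0.0004, 0.0, 0.0, -9.0]
[0.0275, -0.0034, -0.0004, 0.0, 0.0, -9.0]
```

Emit:
{"api": "send_rows", "payload": {"steps": [[0.0094, -0.0261, 0, 0, 0, -9], [0.0134, -0.0243, 0, 0, 0, -9], [0.017, -0.0219, 0, 0, 0, -9], [0.0203, -0.0189, 0, 0, 0, -9], [0.023, -0.0155, 0, 0, 0, -9], [0.0251, -0.0117, 0, 0, 0, -9], [0.0267, -0.0076, 0, 0, 0, -9], [0.0275, -0.0034, 0, 0, 0, -9]]}}

```text
time: 38.98
tool_pos: [0.5493, -0.0755, 0.1205]
tool_rot: [0.0, 0.713, 0.701, 0.0]
contact_force: [0.2, -0.3, -0.8]
gripper_width: 0.085
```

Emit:
{"api": "send_rows", "payload": {"steps": [[0, 0, 0, 0, 0, 0], [0, 0, 0, 0, 0, 0]]}}

```text
time: 39.22
tool_pos: [0.5495, -0.0769, 0.1202]
tool_rot: [0.0, 0.716, 0.699, -0.0]
contact_force: [0.2, 0.5, -0.9]
gripper_width: 0.091
```

```bash
python3 -c "
from h import *
p=loc(.0455,-.063)
b=manip.grab_frame('side');plan([*p,.055],88.9,4)
crop('side',b,285,160,80,75,8,'g27')
"
```

```text
t 39.27 pos [ 0.5495 -0.0771  0.1201] yaw 88.6 dist [-0.0002  0.0005 -0.0651] rotvec [ 0.   0.  -0.3] F [-0.1  1.  -1.1] w 0.085
[0.0001, -0.0001, 0.0163, 0.0, 0.0, -0.1]
[0.0001, -0.0001, 0.0163, 0.0, 0.0, -0.1]
[0.0001, -0.0001, 0.0163, 0.0, 0.0, -0.1]
[0.0001, -0.0001, 0.0163, 0.0, 0.0, -0.1]
```

View pics/g27.png

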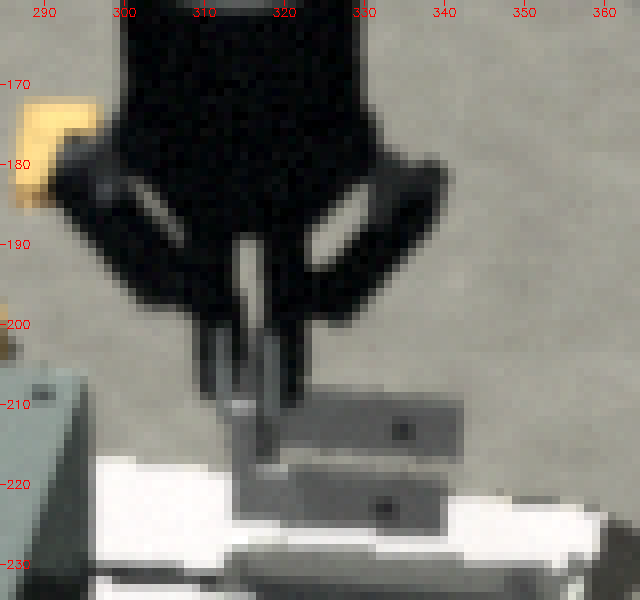

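```bash
python3 -c "
from h import *
off([(340,226.1,0,.023),(342,217.1,0,-.018),(340,219.5,.024,.023),(342,209.8,.024,-.018)],.0905)
"
```

```text
[ 0.0457 -0.0635]
[-0.0669  0.0191] offset -0.0039
[-0.0668 -0.0192] offset -0.0012
[-0.0673  0.0215] offset -0.0015
[-0.0667 -0.0199] offset -0.0019
```

Emit:
{"api": "send_rows", "payload": {"steps": [[0.0012, 0, 0.02, 0, 0, -0.3], [0, 0, 0.02, 0, 0, 0], [0, 0, 0.016, 0, 0, 0], [0, 0, 0.01, 0, 0, 0], [0, 0, 0, 0, 0, 0]]}}

```text
time: 39.9
tool_pos: [0.5501, -0.0753, 0.0537]
tool_rot: [0.0, 0.713, 0.701, 0.0]
contact_force: [0.7, -0.1, -2.2]
gripper_width: 0.082
```

Emit:
{"api": "send_rows", "payload": {"steps": [[0, 0, 0.001, 0, 0, 0], [0, 0, 0.001, 0, 0, 0], [0, 0, 0, 0, 0, 0]]}}

```text
time: 40.28
tool_pos: [0.5505, -0.0754, 0.0534]
tool_rot: [0.001, 0.713, 0.701, 0.0]
contact_force: [-2.4, 1.1, 8.1]
gripper_width: 0.089
```

Emit:
{"api": "send_rows", "payload": {"steps": [[0, 0, -0.001, 0, 0, 0], [0, 0, 0, 0, 0, 0], [0, 0, -0.01, 0, 0, 0], [0, 0, -0.03, 0, 0, 0], [0, 0, -0.05, 0, 0, 0]], "grip": 0.4}}

```text
time: 40.9
tool_pos: [0.5479, -0.0748, 0.1419]
tool_rot: [-0.002, 0.713, 0.701, -0.001]
contact_force: [0.4, -0.7, -0.2]
gripper_width: 0.401
```

```bash
python3 -c "
from h import *
p=loc(-.10,0);print(p)
plan([*p,.14],-1.1,9)
"
```

```text
[ 0.40501843 -0.01088026]
t 40.9 pos [ 0.5479 -0.0748  0.1419] yaw 89.0 dist [-0.1429  0.0639 -0.0019] rotvec [-0.2  0.1 90.1] F [ 0.4 -0.7 -0.2] w 0.401
[0.0068, -0.016, 0.0003, -0.0, 0.0, 10.0]
[0.0039, -0.0169, 0.0003, -0.0, 0.0, 10.0]
[0.0009, -0.0174, 0.0003, -0.0, 0.0, 10.0]
[-0.0021, -0.0173, 0.0003, -0.0, 0.0, 10.0]
[-0.0051, -0.0166, 0.0003, -0.0, 0.0, 10.0]
[-0.0079, -0.0155, 0.0002, -0.0, 0.0, 10.0]
[-0.0105, -0.0139, 0.0002, -0.0, 0.0, 10.0]
[-0.0127, -0.0119, 0.0002, -0.0, 0.0, 10.0]
[-0.0146, -0.0095, 0.0002, -0.0, 0.0, 10.0]
```

Emit:
{"api": "send_rows", "payload": {"steps": [[0.0068, -0.016, 0, 0, 0, 10], [0.0039, -0.0169, 0, 0, 0, 10], [0.0009, -0.0174, 0, 0, 0, 10], [-0.0021, -0.0173, 0, 0, 0, 10], [-0.0051, -0.0166, 0, 0, 0, 10], [-0.0079, -0.0155, 0, 0, 0, 10], [-0.0105, -0.0139, 0, 0, 0, 10], [-0.0127, -0.0119, 0, 0, 0, 10]], "grip": 0}}

```text
time: 41.9
tool_pos: [0.4219, -0.0184, 0.1432]
tool_rot: [0.0, 0.997, 0.076, 0.0]
contact_force: [-0.5, 0.5, 0.6]
gripper_width: -0.002
```

Emit:
{"api": "send_rows", "payload": {"steps": [[-0.0146, -0.0095, 0, 0, 0, 10], [0, 0, 0, 0, 0, 0]]}}

```text
time: 42.15
tool_pos: [0.4061, -0.0113, 0.143]
tool_rot: [0.0, 1.0, -0.007, 0.001]
contact_force: [0.5, 1.2, -0.1]
gripper_width: -0.004
```

```bash
python3 -c "
from h import *
p=loc(-.10,0)
a=manip.grab_frame('top');b=manip.grab_frame('side');plan([*p,.027],-1.1,4)
crop('top',a,255,180,130,105,6,'g28',False)
crop('side',b,270,160,160,140,4.5,'g29',False)
"
```

```text
t 42.25 pos [ 0.407  -0.0117  0.1432] yaw -0.8 dist [-0.0019  0.0008 -0.1162] rotvec [ 0.  -0.1  0.3] F [-0.3  0.2  0.2] w 0.0
[-0.0005, -0.0002, 0.0291, 0.0, -0.0, 0.1]
[-0.0005, -0.0002, 0.0291, 0.0, -0.0, 0.1]
[-0.0005, -0.0002, 0.0291, 0.0, -0.0, 0.1]
[-0.0005, -0.0002, 0.0291, 0.0, -0.0, 0.1]
```

View pics/g28.png

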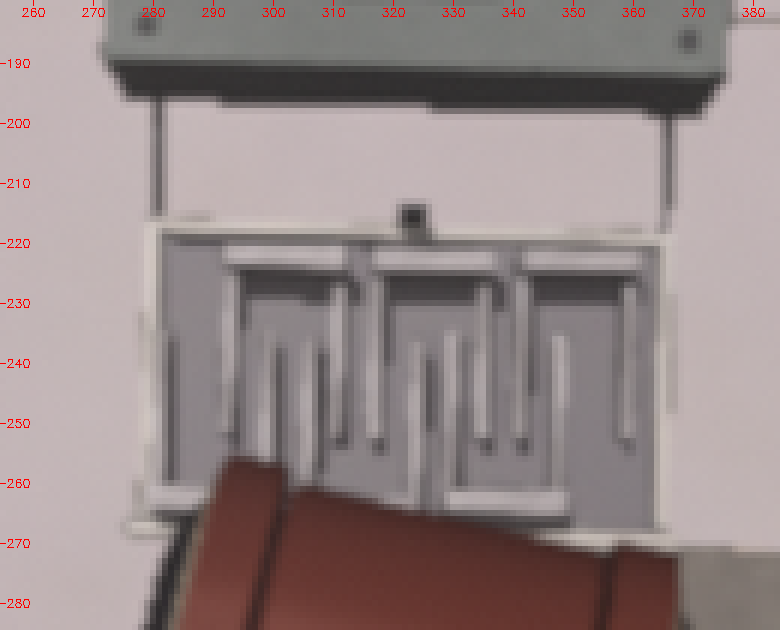

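View pics/g29.png

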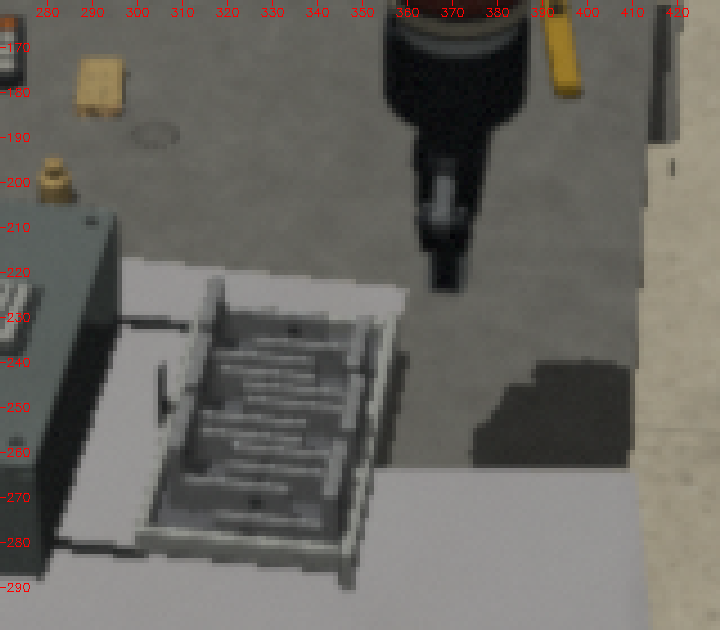

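Emit:
{"api": "send_rows", "payload": {"steps": [[-0.002, 0, 0.04, 0, 0, 0.3], [0, 0, 0.04, 0, 0, 0], [0, 0, 0.03, 0, 0, 0], [0, 0, 0.009, 0, 0, 0], [0, 0, 0, 0, 0, 0]]}}

```text
time: 42.88
tool_pos: [0.4048, -0.0116, 0.0238]
tool_rot: [-0.0, 1.0, -0.011, -0.0]
contact_force: [-0.5, 0.2, 0.7]
gripper_width: 0.003
```

Emit:
{"api": "send_rows", "payload": {"steps": [[0.006, 0, 0, 0, 0, 0], [0.006, 0, 0, 0, 0, 0], [0.006, 0, 0, 0, 0, 0], [0.005, 0, 0, 0, 0, 0], [0.005, 0, 0, 0, 0, 0], [0.005, 0, 0, 0, 0, 0], [0.006, 0, 0, 0, 0, 0], [0.006, 0, 0, 0, 0, 0]]}}

```text
time: 43.88
tool_pos: [0.4492, -0.0123, 0.0233]
tool_rot: [-0.0, 1.0, -0.011, -0.001]
contact_force: [-4.6, 1.6, 2.2]
gripper_width: 0.001
```

```bash
python3 -c "
from h import *
b=manip.grab_frame('side');plan([.596,-.0145,.024],-1.1,8)
crop('side',b,240,160,160,140,4.5,'g30',False)
"
```

```text
t 43.92 pos [ 0.4503 -0.0125  0.0237] yaw -1.3 dist [ 0.1457 -0.002   0.0003] rotvec [-0.  -0.  -0.2] F [-1.1  1.  -0.6] w -0.002
[0.0182, -0.0002, -0.0, -0.0, -0.0, -0.0]
[0.0182, -0.0002, -0.0, -0.0, -0.0, -0.0]
[0.0182, -0.0001, -0.0, -0.0, -0.0, -0.0]
[0.0182, -0.0001, -0.0, -0.0, -0.0, -0.0]
[0.0182, -0.0001, -0.0, -0.0, -0.0, -0.0]
[0.0182, -0.0001, -0.0, -0.0, -0.0, -0.0]
[0.0182, -0.0001, -0.0, -0.0, -0.0, -0.0]
[0.0182, -0.0001, -0.0, -0.0, -0.0, -0.0]
```

View pics/g30.png

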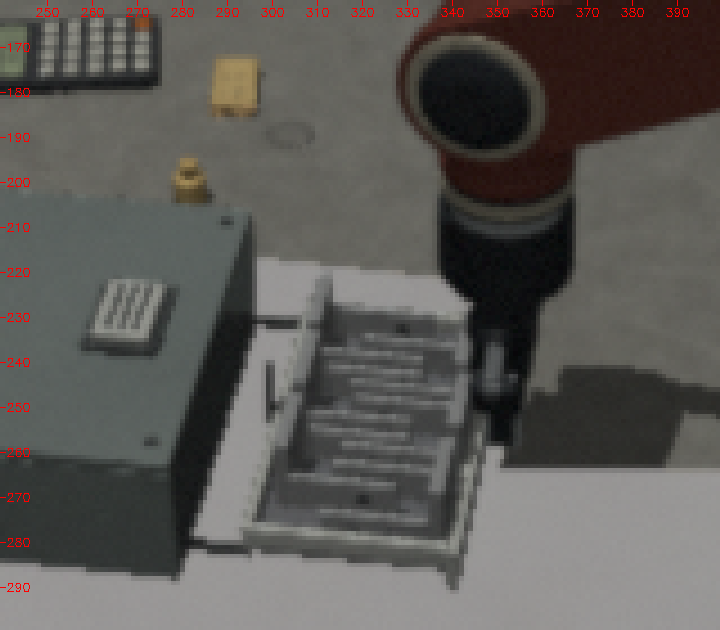

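Tray is moving in smoothly (its edge moved left by about 8 px; brackets in place). Continuing.

Emit:
{"api": "send_rows", "payload": {"steps": [[0.007, 0, 0, 0, 0, 0], [0.008, 0, 0, 0, 0, 0], [0.009, 0, 0, 0, 0, 0], [0.01, 0, 0, 0, 0, 0], [0.01, 0, 0, 0, 0, 0], [0.01, 0, 0, 0, 0, 0], [0.01, 0, 0, 0, 0, 0], [0.01, 0, 0, 0, 0, 0]]}}

```text
time: 44.92
tool_pos: [0.5234, -0.0137, 0.0233]
tool_rot: [-0.001, 1.0, -0.011, -0.001]
contact_force: [-5.6, 1.9, 2.7]
gripper_width: -0.0
```

Emit:
{"api": "send_rows", "payload": {"steps": [[0.01, 0, 0, 0, 0, 0], [0.009, 0, 0, 0, 0, 0], [0.008, 0, 0, 0, 0, 0], [0.007, 0, 0, 0, 0, 0], [0.006, 0, 0, 0, 0, 0], [0.005, 0, 0, 0, 0, 0], [0.004, 0, 0, 0, 0, 0], [0.003, 0, 0, 0, 0, 0]]}}

```text
time: 45.92
tool_pos: [0.5755, -0.0146, 0.0234]
tool_rot: [-0.001, 1.0, -0.011, -0.001]
contact_force: [-5.8, 2.6, 2.6]
gripper_width: 0.005
```

```bash
python3 -c "
from h import *
b=manip.grab_frame('side');plan([.596,-.0145,.024],-1.1,8)
crop('side',b,220,160,160,140,4.5,'g31',False)
"
```

```text
t 45.98 pos [ 0.5759 -0.0147  0.0234] yaw -1.3 dist [0.0201 0.0002 0.0006] rotvec [-0.1  0.  -0.2] F [-2.6  1.5  0.7] w -0.005
[0.0025, -0.0001, -0.0001, -0.0, 0.0, -0.0]
[0.0025, -0.0001, -0.0001, -0.0, 0.0, -0.0]
[0.0025, -0.0001, -0.0001, -0.0, 0.0, -0.0]
[0.0025, -0.0001, -0.0001, -0.0, 0.0, -0.0]
[0.0025, -0.0001, -0.0001, -0.0, 0.0, -0.0]
[0.0025, -0.0001, -0.0001, -0.0, 0.0, -0.0]
[0.0025, -0.0001, -0.0001, -0.0, 0.0, -0.0]
[0.0025, -0.0001, -0.0001, -0.0, 0.0, -0.0]
```

View pics/g31.png

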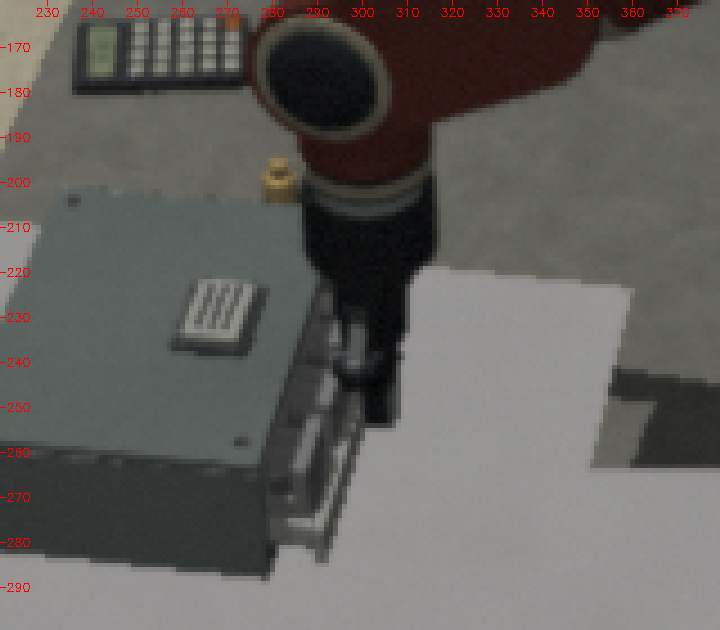

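Emit:
{"api": "send_rows", "payload": {"steps": [[0.003, 0, 0, 0, 0, 0], [0.003, 0, 0, 0, 0, 0], [0.003, 0, 0, 0, 0, 0], [0.003, 0, 0, 0, 0, 0], [0.002, 0, 0, 0, 0, 0], [0.002, 0, 0, 0, 0, 0], [0.001, 0, 0, 0, 0, 0]]}}

```text
time: 46.85
tool_pos: [0.5915, -0.015, 0.0232]
tool_rot: [-0.001, 1.0, -0.011, -0.001]
contact_force: [-6.2, 2.7, 2.1]
gripper_width: -0.002
```

Emit:
{"api": "send_rows", "payload": {"steps": [[0.001, 0, 0, 0, 0, 0], [0.001, 0, 0, 0, 0, 0], [0.001, 0, 0, 0, 0, 0]]}}

```text
time: 47.22
tool_pos: [0.5951, -0.0151, 0.0232]
tool_rot: [-0.001, 1.0, -0.011, -0.001]
contact_force: [-4.4, 3.0, 1.5]
gripper_width: 0.002
```

Emit:
{"api": "send_rows", "payload": {"steps": [[0.001, 0, 0, 0, 0, 0], [0.001, 0, 0, 0, 0, 0], [0.001, 0, 0, 0, 0, 0]]}}

```text
time: 47.6
tool_pos: [0.5978, -0.0152, 0.0232]
tool_rot: [-0.001, 1.0, -0.011, -0.001]
contact_force: [-6.9, 2.5, 3.2]
gripper_width: 0.003
```

Emit:
{"api": "send_rows", "payload": {"steps": [[0.001, 0, 0, 0, 0, 0], [0.001, 0, 0, 0, 0, 0]]}}

```text
time: 47.85
tool_pos: [0.5978, -0.0151, 0.0232]
tool_rot: [-0.001, 1.0, -0.011, -0.004]
contact_force: [-15.1, 3.8, 10.3]
gripper_width: -0.001
```

Emit:
{"api": "send_rows", "payload": {"steps": [[0, 0, 0, 0, 0, 0], [-0.003, 0, 0, 0, 0, 0], [-0.005, 0, 0, 0, 0, 0], [-0.02, 0, 0, 0, 0, 0], [-0.04, 0, 0, 0, 0, 0], [-0.04, 0, -0.02, 0, 0, 0], [-0.02, 0, -0.06, 0, 0, 0], [0, 0, -0.06, 0, 0, 0]]}}

```text
time: 48.85
tool_pos: [0.4719, -0.0133, 0.1642]
tool_rot: [0.0, 1.0, -0.012, 0.001]
contact_force: [0.7, -0.3, 1.0]
gripper_width: -0.001
```

```bash
python3 -c "
from h import *
a=manip.grab_frame('top');b=manip.grab_frame('side')
crop('top',a,200,95,240,140,3.3,'g32',False)
crop('side',b,180,160,200,200,3,'g33',False)
print(manip.state()['tool_pos'],manip.state()['contact_force'])
"
```

```text
[ 0.47842345 -0.01440255  0.17261823] [ 2.36891011 -0.18861645  0.78147303]
```

View pics/g32.png

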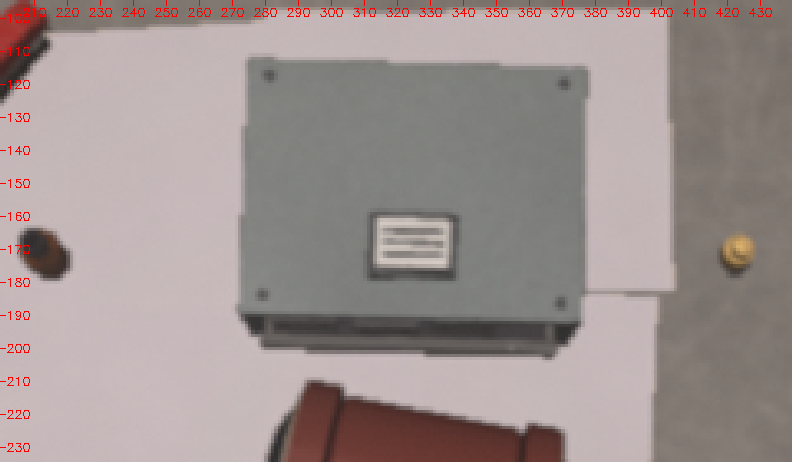

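View pics/g33.png

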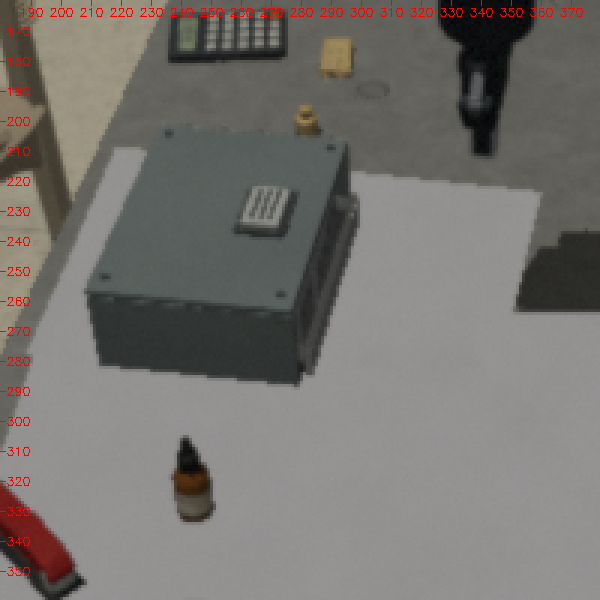

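Emit:
{"api": "send_rows", "payload": {"steps": [[0, 0, 0, 0, 0, 0], [0, 0, 0, 0, 0, 0], [0, 0, 0, 0, 0, 0], [0, 0, 0, 0, 0, 0], [0, 0, 0, 0, 0, 0], [0, 0, 0, 0, 0, 0], [0, 0, 0, 0, 0, 0], [0, 0, 0, 0, 0, 0]]}}

```text
time: 49.95
tool_pos: [0.4727, -0.013, 0.1631]
tool_rot: [0.0, 1.0, -0.011, 0.0]
contact_force: [-0.2, 0.8, -0.5]
gripper_width: 0.003
```

```bash
python3 -c "
from h import *
a=manip.grab_frame('top').mean(2);o=cv2.imread('pics/top0.png').mean(2)
for x in(290,350): print(o[188:206,x].astype(int),a[188:206,x].astype(int))
d=abs(a-o)[90:207,190:440];print(d.max(),(d>30).sum())
print(manip.job_done())
"
```

```text
[124 114  81  64  66  66  66  69  81  92  93  87 117 170 182 180 180 180] [132 120  89  79  68  61  61  68  87  97  97  91 124 180 193 191 190 191]
[119 120 117 101  70  61  63  64  65  70  87  92  86  75 112 166 178 177] [127 127 123 108  72  59  61  63  64  72  91  97  89  78 119 177 189 187]
31.0 2
the job is handed in; nothing more can be done
None
```

I pressed the release plate and the tray sprang out freely to its full travel. All six brackets went in on edge in one row from the left wall, and the tray is shut and latched. The job was handed in at about 50 s.

- **Packing:** The webs alternate front and back. In the top view before closing, each bracket's leg lies inside the mouth of the bracket on its left. I pushed the first bracket against the left wall until the wrist force rose to about 7 N. Same-side webs are roughly 5 to 10 mm apart.
- **Latching:** The tray met its end stop at about 15 N, and backing off left it shut. A second later its front edge and the case in the top view matched the picture from the latched start.
- **Bystanders:** The dropper bottle and brass weight were standing and unmoved in the last pictures.
- **What went wrong or disagreed:**
  - My first attempt to lower the first bracket rested it on the tray's side wall at about 13 N. I lifted it, measured how it sat in the gripper and placed it again.
  - The two cameras disagreed by about 2 mm on where brackets sat in the gripper, within the spacing allowed.
  - I could not see the brackets again once the tray was fully shut. They were in place in the last view, with about 20 mm left to close.

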